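# Blow one bread stencil clean on the clip stand and put all stencils away

### The job

Of the loose bread stencils on the bench, lay the one that fills the bed of the blue blow-off stand flat between the bed's rails, swing the spring clip by its orange knob right round onto the stencil's end so that the clip points straight along the bed, then press the green air button fully while the stencil is clipped. Swing the clip right back clear of the bed while the stencil still lies there, then put that stencil and every other stencil that is out flat on the floor of the sheet pan, none on top of another, and leave the bowl, the jar and the brush alone.

Things in the scene. Friction and masses are not known exactly. Their poses are not given: they have to be found in the camera images.
- bed (a point): centre of the stand's bed, on its floor, 20 mm above the bench. The stand is a fixed blue block 230 x 160 x 20 mm (from 80 mm behind to 150 mm ahead of this point along the bed's x, 80 mm each side along y). x runs along the bed towards the clip's pivot. The bed is 118 mm long (x) by 88 mm wide (y) between low half-round rails 5 mm high
- clip_pivot (a point): the clip's pivot screw, at bench height plus 20 mm, 110 mm along +x from the bed's centre; axis vertical; axes parallel to the bed's
- clip (a joint): angle of the spring clip about its pivot screw (rad), anticlockwise from above; 0: clip points along the bed's +y, clear of the bed; 1.57: clip points along -x, over the end of the bed. Range -0.2 to 1.65; light friction, it stays where it is left
- clip_knob (a point): middle of the orange upright knob on the clip: a cylinder of 16 mm diameter, 42 mm tall, its foot 41 mm and its top 83 mm above the bench, 40 mm from the pivot axis (at angle q it lies at -40 sin q along x, +40 cos q along y from the pivot). A steel bar 12 mm wide lies just below its foot. The knob is pushed or gripped to swing the clip
- clip_blade: the sprung steel blade under the clip's bar; its round tip, 66 mm from the pivot, is 4.5 mm above the bed floor when free; it rides up by itself by 1.5 mm onto a 6 mm plate and then presses it with about 4 N. Origin at the blade's root, 12 mm from the pivot; y points to the tip
- button (a joint): travel of the green air button (m): 0 up, 0.006 fully down; it springs back; about 5 N fully down
- button_top (a point): top centre of the green button (15 mm radius), on the stand 120 mm along +x and 53 mm along -y from the bed's centre
- pan_in (a point): centre of the inner floor of the fixed dark sheet pan, 5 mm above the bench; inner floor 320 mm (x) by 220 mm (y), rim top 16 mm above the bench, walls 5 mm
- bowl: small white bowl, 100 mm across, 45 mm high; bystander
- jar: jar, 60 mm across, 75 mm high; bystander
- brush: pastry brush lying on the bench; bystander
- stencil_70_grip (a point): centre of the blue bar handle of the stencil 70 mm long: a white plate 70 mm (x) x 80 mm (y) x 6 mm with brown slots; the bar, 54 mm long (x), 14 mm wide (y), 14 mm high, stands on two posts over the plate's centre; this point is 35 mm above the plate's underside, the bar's top 42 mm. About 0.12 kg. Only the length differs between the stencils; either way round is the same. Some stencils may be absent; the 110 mm one never is
- stencil_70: the same 70 mm stencil; origin at the centre of its underside
- stencil_90_grip (a point): centre of the blue bar handle of the stencil 90 mm long: a white plate 90 mm (x) x 80 mm (y) x 6 mm with brown slots; the bar, 54 mm long (x), 14 mm wide (y), 14 mm high, stands on two posts over the plate's centre; this point is 35 mm above the plate's underside, the bar's top 42 mm. About 0.12 kg. Only the length differs between the stencils; either way round is the same. Some stencils may be absent; the 110 mm one never is
- stencil_90: the same 90 mm stencil; origin at the centre of its underside
- stencil_110_grip (a point): centre of the blue bar handle of the stencil 110 mm long: a white plate 110 mm (x) x 80 mm (y) x 6 mm with brown slots; the bar, 54 mm long (x), 14 mm wide (y), 14 mm high, stands on two posts over the plate's centre; this point is 35 mm above the plate's underside, the bar's top 42 mm. About 0.12 kg. Only the length differs between the stencils; either way round is the same. Some stencils may be absent; the 110 mm one never is
- stencil_110: the same 110 mm stencil; origin at the centre of its underside
- stencil_130_grip (a point): centre of the blue bar handle of the stencil 130 mm long: a white plate 130 mm (x) x 80 mm (y) x 6 mm with brown slots; the bar, 54 mm long (x), 14 mm wide (y), 14 mm high, stands on two posts over the plate's centre; this point is 35 mm above the plate's underside, the bar's top 42 mm. About 0.12 kg. Only the length differs between the stencils; either way round is the same. Some stencils may be absent; the 110 mm one never is
- stencil_130: the same 130 mm stencil; origin at the centre of its underside
Mind the look-alikes: they are no part of the job. Leave any pink or purple look-alike of the stencil_130 alone.

How it is judged:
By the outcome, as a careful person would: the job done as asked, in the order asked, and still so for the second after the job is handed in, with the robot touching nothing.
Of stencil_70, stencil_90, stencil_130 only 2 to 3 are there at a start; the rules pass over those that are not, and their reading is None.
At some moment in a run one of stencil_70, stencil_90, stencil_130 may be knocked a few centimetres aside while the robot is not near it.
Once in a run the grip may slacken for a moment while it holds something.
It also fails if it takes over 200 s, if anything falls off the work surface, if the arm or the gripper's body presses on something with over 40 N, if the wrist force passes 120 N, or if a joint passes its speed limit or range.

### The arm

A 6-joint arm with a two-finger parallel gripper is mounted at the origin on the work surface. World frame = base frame: x ahead of the robot, y to its left, z up, the work surface at z = 0. Lengths are in m, angles in degrees, forces in N, time in s.
With the tool pointing down it reaches from about 0.4 to 0.825 m from the base axis. Payload 7 kg.
Tool frame: the origin (TCP) lies between the finger pads; the fingertips stand 19 mm ahead of it and the grasp point (between the pads) is the TCP; z points along the fingers, y is the line along which they close (so a half turn about z gives the same grasp; the last joint's range is limited). The gripper opens to 88 mm and grips with 3 to 60 N. Pads are 19 mm wide; open, the fingers measure 130 mm over their backs; the gripper's body (78 mm by 193 mm) begins 47 mm behind the grasp point.
Start: joints at [-60.155, 20.546, 0.682, 0, -70.136, -16.507], TCP at [0.156, -0.657, 0.222] pointing down, gripper open.
Joint ranges: [-176.03, 176.03], [-82.01, 121.73], [-58.28, 71.71], [-173.87, 95.51], [-174.79, -0.11], [-173.66, 173.66]. Speed limits (degrees/s): [136.94, 136.94, 172.46, 180, 180, 180].

### API

Orientations are given as [roll, pitch, yaw] about the fixed x, y, z axes, in that order (R = Rz(yaw) Ry(pitch) Rx(roll)).
In Python, from plant import get_obs, snapshot, close_job, spot_in, spot_point gives the robot as it stands.
- The arm moves only by the tool play_rows, never from a script. Its argument "plan" is a list of rows, each a list of 6 numbers: the shift along the tool's x, y, z in cm, then the turn, a rotation vector about the tool's x, y, z in degrees. A call has 1 to 20 rows; each row shifts and turns the commanded pose from where the row before left it, along the tool's axes as they then stand; what a row does not reach is not made up. A row lasts 1/12 s, in which the tool goes at most 41.7 mm and 7.16 degrees, less where a joint would pass 70% of its speed; a pose out of reach is approached as far as the arm can. A call is refused whole if a number of a shift passes 4.17 or a number of a turn 7.16, either way. A call with a gripper value outside its range is refused whole. "grip" is the finger opening in cm, from 0 to 8.76, set as the call begins (left out, the last holds). The fingers move at their own pace and stop on an object; the grip force is fixed at half the most. Time passes only in rows, so rows that do not move let the fingers close. It gives the time, the measured TCP pose, the force, the opening and the grip force at its end, in the units of the state.
- get_obs(): the state, without advancing time (a new reading comes with each control period).
- snapshot(name): name is "side" or "top"; returns a dict with "frame" (384x512x3 uint8, red, green, blue), "fx", "fy", "cx", "cy" (pixels), "position" and "attitude" of the camera in the world. Camera axes: x right, y down, z forward; pixel columns grow to the right and rows downward; lengths in m; the calibration is good to about 2 mm. A picture is of the moment at which its call begins. There is no depth.
- close_job(): hands the job in; it is judged then, once.
Trained networks look in the newest picture that a camera, given by its name, has taken for a name from the list of things; names that differ only in an ending like _2 or _b are one class to them, and where a whole thing is asked for, a point or a joint stands for the part that bears it (a point fixed in the world has none). Each returns a list of dicts, best first, with "score" (0 to 1); they miss things now and then, are a little off and sometimes report something else, mostly with a low value. They report only what shows in the picture. A call takes as long as a camera call. They do not tell look-alikes from the thing itself.
- spot_in(camera, thing): "position" ([x, y, z] in m, in world coordinates, good to about 4 mm: the middle of the surface that is visible of it).
- spot_point(camera, thing): "position" ([x, y, z] in m, in world coordinates, good to about 4 mm: a listed point, or the origin of a listed thing).
The state is a dict: "clock": time; "joint_pos": joint angles; "qvel": joint speeds; "tau": joint torques, N m; "tool_pos": TCP position; "orientation": TCP orientation; "force": force on the tool from outside, world axes, zero at the start; "moment": the same for the moment, N m; "opening": finger opening in m; "gripper_force": force on a finger pad.
Only numpy, scipy, OpenCV 4.12 (cv2) and the standard library are available. Lean on these libraries where they do the work, as an engineer would, in place of code of your own. Each camera call takes 0.05 s, during which the arm holds its last target. There are 200 camera calls.

## Working session

There is one attempt and no reset: what is moved stays moved. The work goes in short steps, Python scripts to look and compute and a tool call to move; the robot and the scene stay as the last step left them, time stands still between calls to the robot, and variables do not carry over. Pictures are saved under pics/ and viewed, at most 14 in all, crops included, and the job is handed in when it is done.

Besides the shell and the picture viewer there is one more tool, called in YAML: its name, and indented under it one key for each argument. play_rows: Moves the arm, as the interface text tells. Its arguments: {"type":"object","properties":{"plan":{"type":"array","items":{"type":"array","items":{"type":"number"}}},"grip":{"type":"number"}},"required":["plan"]}

```bash
mkdir -p pics; ls; python3 - <<'E'
from plant import *
import cv2,numpy as np
for c in ["top","side"]:
    s=snapshot(c); cv2.imwrite(f"pics/{c}0.png",cv2.resize(s["frame"][:,:,::-1],(768,576)))
    print(c,s["fx"],s["cx"],s["cy"],s["position"],s["attitude"])
    for n in ["bed","clip_pivot","clip_knob","button_top","pan_in","bowl","jar","brush","stencil_70_grip","stencil_90_grip","stencil_110_grip","stencil_130_grip","stencil_70","stencil_90","stencil_110","stencil_130"]:
        print(n,[(np.round(d["position"],3).tolist(),round(d["score"],2)) for d in spot_point(c,n)][:4])
print(get_obs())
E
```

```text
pics
top 380.7589423771581 253.05499398858302 189.49500353010134 [0.45793696 0.09328792 1.02794823] [-1.74202245e+02 -2.08702149e-02 -8.89688052e+01]
bed [([0.482, 0.017, 0.019], 0.85), ([0.591, 0.344, 0.001], 0.42)]
clip_pivot [([0.589, -0.003, 0.014], 0.61)]
clip_knob [([0.594, 0.044, 0.065], 0.5)]
button_top [([0.594, -0.057, 0.04], 0.53)]
pan_in [([0.502, -0.282, 0.01], 0.56)]
bowl [([0.75, -0.042, -0.002], 0.71)]
jar [([0.733, 0.073, 0.003], 0.79)]
brush [([0.765, 0.239, 0.001], 0.78)]
stencil_70_grip []
stencil_90_grip [([0.416, 0.196, 0.036], 0.63)]
stencil_110_grip [([0.435, 0.34, 0.037], 0.95)]
stencil_130_grip [([0.332, 0.505, 0.035], 0.84), ([0.558, 0.522, 0.036], 0.77), ([0.596, 0.338, 0.032], 0.61)]
stencil_70 [([0.42, 0.194, -0.001], 0.9), ([0.434, 0.34, 0.003], 0.9), ([0.592, 0.344, 0.001], 0.88), ([0.332, 0.506, 0.003], 0.82)]
stencil_90 [([0.42, 0.194, -0.001], 0.9), ([0.434, 0.34, 0.003], 0.9), ([0.592, 0.344, 0.001], 0.88), ([0.332, 0.506, 0.003], 0.82)]
stencil_110 [([0.42, 0.194, -0.001], 0.9), ([0.434, 0.34, 0.003], 0.9), ([0.592, 0.344, 0.001], 0.88), ([0.332, 
[... 1481 characters left out ...]
, 0.339, 0.001], 0.79)]
{'clock': 1.7, 'joint_pos': array([-6.01548991e+01,  2.05464391e+01,  6.82123794e-01, -2.18687883e-03,
       -7.01358755e+01, -1.65062484e+01]), 'qvel': array([-0.0920473 ,  0.03010997, -0.02165364, -0.10220099, -0.0118717 ,
        0.12136326]), 'tau': array([-2.32156344e-03, -5.82364011e+01,  2.93292922e+01,  7.00186461e+00,
        1.25211009e-02, -4.15738066e-05]), 'tool_pos': array([ 0.15570993, -0.65676781,  0.22225472]), 'orientation': array([ 1.79999233e+02,  1.91777210e-03, -1.66661891e+02]), 'force': array([-0.08085278, -0.55231619, -0.39633959]), 'moment': array([ 0.01994101, -0.04227859,  0.01320366]), 'gripper_force': 0.0, 'opening': 0.08784692761238785}
```

View pics/top0.png

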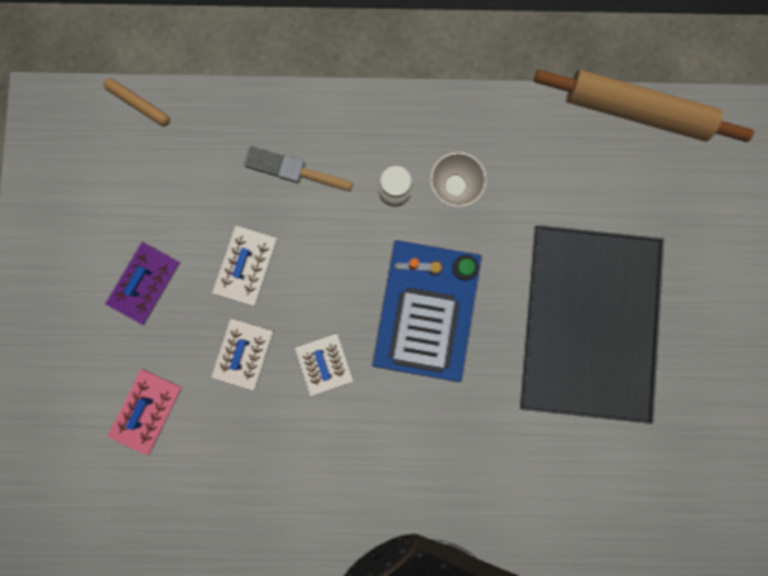

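View pics/side0.png

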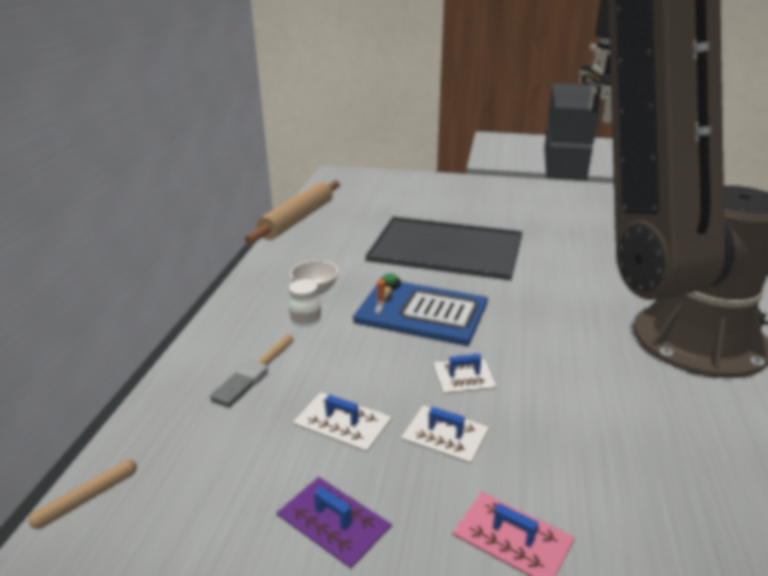

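The top view shows three white stencils, at about (245,265), (242,355) and (323,364) px. The purple and pink look-alikes are at (143,283) and (145,411). The stand is at (428,310), with the clip clear of the bed, and the pan is at (592,325). Next I measure outlines and yaws.

```bash
cat > h.py <<'E'
from plant import *
import cv2,numpy as np
from scipy.spatial.transform import Rotation as R
def px2w(s,uv,z):
    uv=np.atleast_2d(uv).astype(float)
    d=np.c_[(uv[:,0]-s["cx"])/s["fx"],(uv[:,1]-s["cy"])/s["fy"],np.ones(len(uv))]
    d=d@R.from_euler("xyz",s["attitude"],degrees=True).as_matrix().T
    p=np.array(s["position"]); return p+d*((z-p[2])/d[:,2])[:,None]
def rects(s,mask,z,amin=150,sh=(5,5)):
    mask=cv2.morphologyEx(mask.astype(np.uint8),cv2.MORPH_CLOSE,np.ones(sh))
    out=[]
    for c in cv2.findContours(mask,cv2.RETR_EXTERNAL,cv2.CHAIN_APPROX_NONE)[0]:
        if cv2.contourArea(c)<amin: continue
        w=px2w(s,c[:,0],z)[:,:2]*1000
        (x,y),(a,b),t=cv2.minAreaRect(w.astype(np.float32))
        if a<b: a,b,t=b,a,t+90
        t=(t+90)%180-90
        out.append((round(x),round(y),round(a),round(b),round(t,1)))
    return out
def top(): 
    s=snapshot("top"); return s,cv2.cvtColor(s["frame"],cv2.COLOR_RGB2HSV).astype(int)
def whites(s,h): # plates
    return rects(s,((h[...,2]>170)&(h[...,1]<50))|((h[...,0]>105)&(h[...,0]<118)&(h[...,1]>150)&(h[...,2]>100)&False),.006)
E
python3 - <<'E'
from h import *
s,h=top()
for p in [(163,176),(161,236),(215,243),(270,220),(260,240),(285,215),(395,216),(200,300),(95,188),(96,274)]: print(p,h[p[1]*1,p[0]*1])
for v in (150,165,180): print(v,rects(s,(h[...,2]>v)&(h[...,1]<45),.006,300,(7,7)))
print("stand",rects(s,(h[...,0]>100)&(h[...,0]<118)&(h[...,1]>120),.02,2000))
print("pan",rects(s,(h[...,2]<75),.016,2000))
E
```

```text
(163, 176) [ 19  19 145]
(161, 236) [124  17 120]
(215, 243) [109 183 162]
(270, 220) [103  17 175]
(260, 240) [108 171 125]
(285, 215) [105  17 182]
(395, 216) [102  22  58]
(200, 300) [ 26  15 136]
(95, 188) [142 156 118]
(96, 274) [174 117 170]
150 [(418, 193, 91, 81, 19.9), (433, 338, 110, 81, -15.4), (483, 15, 118, 87, -9.1), (593, 341, 131, 81, -16.2), (756, 70, 55, 55, -43.5), (759, -45, 105, 101, -89.0)]
165 [(418, 192, 89, 80, 20.1), (433, 338, 109, 80, -15.6), (483, 15, 117, 85, -9.1), (593, 340, 129, 80, -16.2)]
180 [(418, 193, 88, 76, 19.9), (434, 338, 108, 77, -15.5), (482, 13, 112, 81, -10.2), (593, 340, 128, 77, -16.2)]
stand [(517, 11, 225, 155, -9.0)]
pan [(500, -282, 326, 230, -5.1), (1083, 97, 1438, 27, -89.0)]
```

```bash
cat > g.py <<'E'
import sys,numpy as np
from plant import get_obs
# args: x,y,z(mm),yaw,nrows ... ; turning/shift combined per row, shift in the axes at each row's start
o=get_obs(); p=np.array(o["tool_pos"])*100; ps=o["orientation"][2]
print("at",np.round(p*10,1),np.round(o["orientation"],1))
for a in sys.argv[1:]:
    x,y,z,yaw,n=map(float,a.split(",")); n=int(n)
    d=np.array([x,y,z])/10-p; w=(yaw-ps+180)%360-180; c,s=np.cos(np.radians(ps)),np.sin(np.radians(ps))
    t=np.array([d[0]*c+d[1]*s,d[0]*s-d[1]*c,-d[2]])
    print(a,"shift/row",np.round(t/n,2),"turn total",round(-w,2)," (do turns after)")
    p=np.array([x,y,z])/10; ps=yaw
E
python3 g.py 500,0,220,-166.66,20 433,338,110,-195.5,11
```

```text
at [ 155.7 -656.8  222.2] [-180.    -0.  -166.7]
500,0,220,-166.66,20 shift/row [-2.43  2.8   0.01] turn total -0.0  (do turns after)
433,338,110,-195.5,11 shift/row [-0.12  3.13  1.  ] turn total 28.84  (do turns after)
```

play_rows:
  plan:
    - [-2.43,2.8,0,0,0,0]
    - [-2.43,2.8,0,0,0,0]
    - [-2.43,2.8,0,0,0,0]
    - [-2.43,2.8,0,0,0,0]
    - [-2.43,2.8,0,0,0,0]
    - [-2.43,2.8,0,0,0,0]
    - [-2.43,2.8,0,0,0,0]
    - [-2.43,2.8,0,0,0,0]
    - [-2.43,2.8,0,0,0,0]
    - [-2.43,2.8,0,0,0,0]
    - [-2.43,2.8,0,0,0,0]
    - [-2.43,2.8,0,0,0,0]
    - [-2.43,2.8,0,0,0,0]
    - [-2.43,2.8,0,0,0,0]
    - [-2.43,2.8,0,0,0,0]
    - [-2.43,2.8,0,0,0,0]
    - [-2.43,2.8,0,0,0,0]
    - [-2.43,2.8,0,0,0,0]
    - [-2.43,2.8,0,0,0,0]
    - [-2.43,2.8,0,0,0,0]
  grip: 5

```text
clock: 3.42
tool_pos: [0.5, 0.0022, 0.2227]
orientation: [180.0, 0.1, -166.6]
force: [0.9, -0.8, -0.2]
opening: 0.0499
gripper_force: 0.0
```

play_rows:
  plan:
    - [-0.12,3.11,1,0,0,0]
    - [-0.12,3.11,1,0,0,0]
    - [-0.12,3.11,1,0,0,0]
    - [-0.12,3.11,1,0,0,0]
    - [-0.12,3.11,1,0,0,0]
    - [-0.12,3.11,1,0,0,0]
    - [-0.12,3.11,1,0,0,0]
    - [-0.12,3.11,1,0,0,0]
    - [-0.12,3.11,1,0,0,0]
    - [-0.12,3.11,1,0,0,0]
    - [-0.12,3.11,1,0,0,0]
    - [0,0,0,0,0,5.8]
    - [0,0,0,0,0,5.8]
    - [0,0,0,0,0,5.8]
    - [0,0,0,0,0,5.8]
    - [0,0,0,0,0,5.7]
    - [0,0,0,0,0,0]

```text
clock: 4.83
tool_pos: [0.4334, 0.3363, 0.1124]
orientation: [180.0, 0.0, 164.2]
force: [-0.6, 0.1, -0.5]
opening: 0.0498
gripper_force: 0.0
```

```bash
python3 g.py 433,338,36,-195.5,5; python3 - <<'E'
from h import *
s=snapshot("side"); print([(np.round(d["position"],3),d["score"]) for d in spot_point("side","stencil_110_grip")])
cv2.imwrite("pics/s1.png",cv2.resize(s["frame"][:,:,::-1],(768,576)))
E
```

```text
at [433.4 336.3 112.4] [180.    0.  164.2]
433,338,36,-195.5,5 shift/row [0.02 0.03 1.53] turn total -0.31  (do turns after)
[(array([0.439, 0.335, 0.03 ]), 0.82)]
```

play_rows:
  plan:
    - [0.02,0.03,1.53,0,0,0]
    - [0.02,0.03,1.53,0,0,0]
    - [0.02,0.03,1.53,0,0,0]
    - [0.02,0.03,1.53,0,0,0]
    - [0.02,0.03,1.53,0,0,0]
    - [0,0,0,0,0,0]

```text
clock: 5.43
tool_pos: [0.4316, 0.3364, 0.0332]
orientation: [-179.8, -0.1, 164.6]
force: [0.3, -0.2, -0.5]
opening: 0.0497
gripper_force: 0.0
```

play_rows:
  plan:
    - [0,0,0,0,0,0]
    - [0,0,0,0,0,0]
    - [0,0,0,0,0,0]
    - [0,0,0,0,0,0]
    - [0,0,0,0,0,0]
    - [0,0,0,0,0,0]
  grip: 0.5

```text
clock: 5.93
tool_pos: [0.4329, 0.3381, 0.0363]
orientation: [179.9, 0.0, 164.5]
force: [-0.3, -0.4, 0.3]
opening: 0.0154
gripper_force: 0.0
```

play_rows:
  plan:
    - [0,0,-1,0,0,0]
    - [0,0,-2,0,0,0]
    - [0,0,-2,0,0,0]
    - [0,0,-2,0,0,0]
    - [0,0,0,0,0,0]

```text
clock: 6.35
tool_pos: [0.4343, 0.3397, 0.1104]
orientation: [179.7, 0.2, 164.5]
force: [-0.0, 1.3, -1.2]
opening: 0.0113
gripper_force: 30.0
```

```bash
python3 g.py 483,16,105,-189,11; python3 - <<'E'
from h import *
for c in ("top","side"):
    s=snapshot(c); print([(np.round(d["position"],3),d["score"]) for d in spot_point(c,"stencil_110")])
cv2.imwrite("pics/s2.png",cv2.resize(s["frame"][:,:,::-1],(768,576)))
s,h=top()
for z in (.006,.076): print(rects(s,(h[...,2]>155)&(h[...,1]<45),z,200,(7,7)))
E
```

```text
at [434.3 339.7 110.4] [179.7   0.2 164.5]
483,16,105,-189,11 shift/row [-1.21 -2.72  0.05] turn total -6.51  (do turns after)
[(array([0.421, 0.196, 0.   ]), 0.82), (array([0.33 , 0.506, 0.006]), 0.72), (array([0.435, 0.34 , 0.107]), 0.71), (array([0.436, 0.339, 0.075]), 0.62), (array([ 0.595,  0.341, -0.001]), 0.62), (array([ 0.56 ,  0.523, -0.002]), 0.58)]
[(array([ 0.56 ,  0.521, -0.003]), 0.97), (array([0.335, 0.507, 0.001]), 0.91), (array([0.416, 0.193, 0.006]), 0.66), (array([ 0.591,  0.339, -0.001]), 0.66), (array([0.432, 0.338, 0.069]), 0.63)]
[(418, 192, 92, 82, 20.4), (422, 357, 139, 87, -15.2), (483, 15, 118, 87, -8.9), (593, 340, 131, 82, -16.2), (756, 70, 55, 55, -43.5), (759, -45, 105, 101, -89.0)]
[(421, 185, 86, 77, 20.4), (424, 339, 129, 81, -15.2), (481, 20, 110, 81, -8.9), (584, 323, 122, 77, -16.2), (735, 71, 52, 51, -43.5), (739, -35, 98, 94, -89.0)]
```

View pics/s2.png

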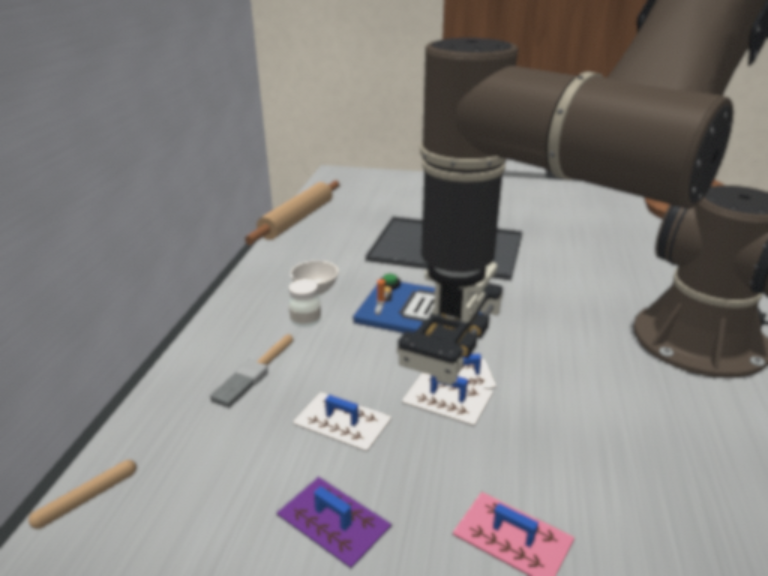

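The stencil is gripped and lifted (at about 450,390 px), level. I carry it over the bed.

play_rows:
  plan:
    - [-0.6,-1.36,0,0,0,0]
    - [-1.21,-2.72,0.05,0,0,0]
    - [-1.21,-2.72,0.05,0,0,0]
    - [-1.21,-2.72,0.05,0,0,0]
    - [-1.21,-2.72,0.05,0,0,0]
    - [-1.21,-2.72,0.05,0,0,0]
    - [-1.21,-2.72,0.05,0,0,0]
    - [-1.21,-2.72,0.05,0,0,0]
    - [-1.21,-2.72,0.05,0,0,0]
    - [-1.21,-2.72,0.05,0,0,0]
    - [-1.21,-2.72,0.05,0,0,0]
    - [-0.6,-1.36,0,0,0,0]
    - [0,0,0,0,0,-3.2]
    - [0,0,0,0,0,-3.3]
    - [0,0,0,0,0,0]
    - [0,0,0,0,0,0]
    - [0,0,0,0,0,0]
    - [0,0,0,0,0,0]

```text
clock: 8.1
tool_pos: [0.4805, 0.0141, 0.1006]
orientation: [-180.0, -0.0, 170.9]
force: [1.1, 0.6, -0.2]
opening: 0.0049
gripper_force: 0.0
```

```bash
cat > m.py <<'E'
from h import *
def avg(n=8):
    P=[];Y=[]
    for i in range(n):
        snapshot("side"); o=get_obs(); P.append(o["tool_pos"]*1000); Y.append(o["orientation"])
    print("tcp",np.mean(P,0).round(1),np.std(P,0).round(1),"yaw",round(np.mean([y[2]%360 for y in Y]),2))
if __name__=="__main__": avg(5)
E
python3 m.py; python3 g.py 483,16,105,-189,1; python3 - <<'E'
from h import *
s=snapshot("side"); cv2.imwrite("pics/s3.png",cv2.resize(s["frame"][120:312,150:406,::-1],(768,576)))
E
```

```text
tcp [480.6  14.1 100.7] [0. 0. 0.] yaw 170.93
at [480.6  14.1 100.8] [180.    0.  170.9]
483,16,105,-189,1 shift/row [-0.21  0.22 -0.42] turn total -0.06  (do turns after)
```

View pics/s3.png

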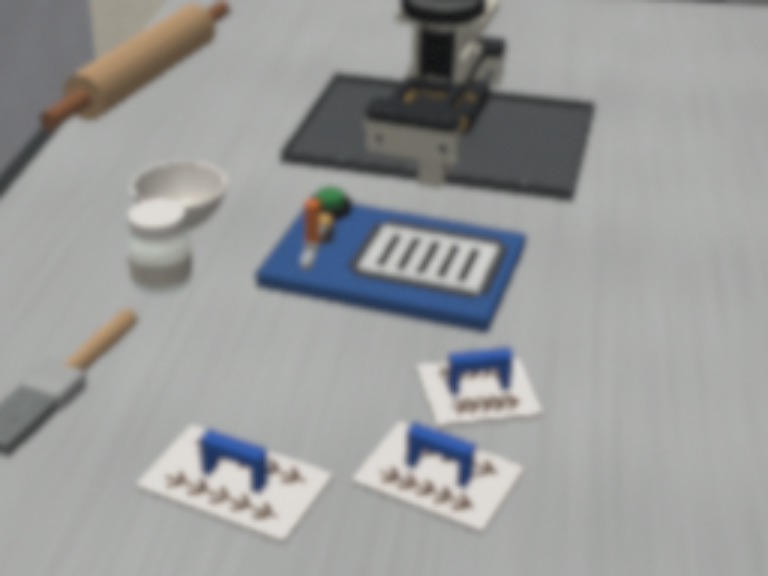

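The gripper is empty. The 110 stencil lies flat near its old place (about 438,472 px in the crop), so it slipped out. I re-measure and re-grasp with a longer close.

```bash
python3 - <<'E'
from h import *
s,h=top()
print(rects(s,(h[...,2]>155)&(h[...,1]<45),.006,200,(7,7)))
print("bars@.042",rects(s,(h[...,0]>104)&(h[...,0]<120)&(h[...,1]>140),.042,80,(3,3)))
E
```

```text
[(261, -123, 490, 310, -65.8), (686, 94, 1319, 747, -69.7)]
bars@.042 [(332, 501, 56, 18, -24.0), (555, 517, 52, 23, -26.7), (575, 3, 149, 98, 81.1)]
```

```bash
python3 - <<'E'
from h import *
s,h=top()
cv2.imwrite("pics/t4.png",cv2.resize(s["frame"][:,:,::-1],(768,576)))
m=np.median(h[...,2]);print(m)
for k in (1.15,1.25,1.35,1.45): print(k,[r for r in rects(s,(h[...,2]>k*m)&(h[...,1]<45),.006,200,(7,7)) if r[1]>100])
for c in ("top","side"):
    snapshot(c)
    for n in ("stencil_110_grip","stencil_110"): print([(np.round(d["position"],3),round(d["score"],2)) for d in spot_point(c,n)])
E
python3 g.py 433,338,105,-195.5,12
```

```text
149.0
1.15 [(544, 330, 251, 131, 12.0)]
1.25 [(542, 329, 248, 127, 11.2)]
1.35 [(542, 330, 247, 126, 12.1)]
1.45 [(446, 302, 94, 76, -19.2), (593, 340, 127, 76, -16.2)]
[(array([0.441, 0.304, 0.032]), 0.71)]
[(array([ 0.591,  0.345, -0.002]), 0.92), (array([ 0.558,  0.522, -0.005]), 0.9), (array([0.331, 0.507, 0.003]), 0.87), (array([0.441, 0.302, 0.001]), 0.71)]
[(array([0.443, 0.303, 0.031]), 0.72), (array([ 0.591,  0.338, -0.002]), 0.64)]
[(array([0.558, 0.526, 0.003]), 0.89), (array([0.333, 0.505, 0.004]), 0.74), (array([0.417, 0.192, 0.004]), 0.65), (array([ 0.592,  0.339, -0.002]), 0.57)]
at [480.6  13.9 100.8] [180.    0.  170.9]
433,338,105,-195.5,12 shift/row [ 0.82  2.6  -0.04] turn total 6.44  (do turns after)
```

View pics/t4.png

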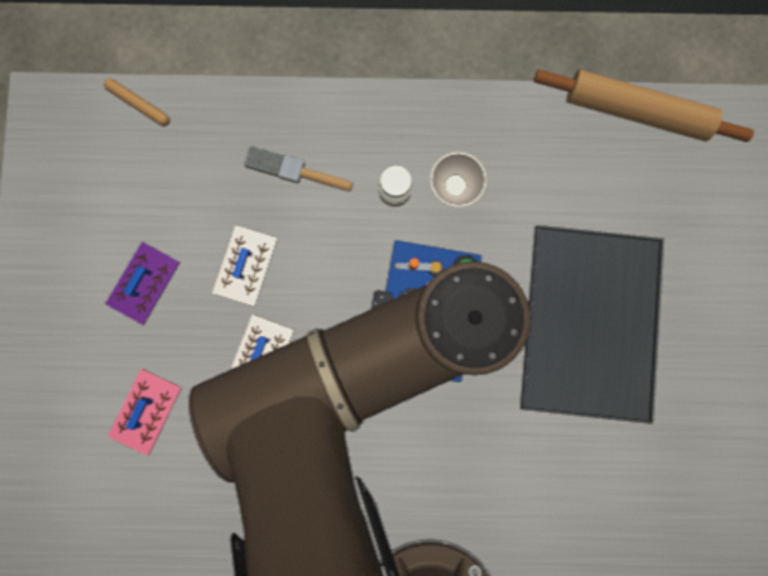

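The arm hides part of the 110 in the top view, which shows only around (262,340) px. I take its outline from the side camera instead.

```bash
cat >> h.py <<'E'
def side():
    s=snapshot("side"); return s,cv2.cvtColor(s["frame"],cv2.COLOR_RGB2HSV).astype(int)
def show(s,h,k=(1.15,1.25),z=.006):
    m=np.median(h[...,2])
    for q in k: print(q,[r for r in rects(s,(h[...,2]>q*m)&(h[...,1]<45),z,150,(9,9)) if r[2]<200 and -450<r[1]<600])
def bars(s,h,z=.042):
    print("bars",rects(s,(h[...,0]>104)&(h[...,0]<120)&(h[...,1]>140),z,60,(3,3)))
E
python3 - <<'E'
from h import *
s,h=side(); print(np.median(h[...,2])); show(s,h,(1.1,1.2,1.3,1.4)); 
E
```

```text
156.0
1.1 [(332, 440, 145, 141, 2.1)]
1.2 [(417, 194, 95, 79, 16.6), (482, -10, 114, 76, -9.9), (765, -64, 190, 67, 78.3)]
1.3 [(591, 339, 128, 79, -16.4), (438, 303, 108, 78, -19.4), (416, 193, 89, 78, 17.6)]
1.4 [(438, 304, 103, 70, -19.3), (591, 340, 123, 72, -16.0), (417, 192, 83, 70, 19.6)]
```

```bash
python3 g.py 440,303,100,-199.5,11
```

```text
at [480.6  14.  100.8] [180.    0.  170.9]
440,303,100,-199.5,11 shift/row [0.78 2.54 0.01] turn total 10.44  (do turns after)
```

play_rows:
  plan:
    - [0.39,1.27,0,0,0,0]
    - [0.78,2.54,0,0,0,0]
    - [0.78,2.54,0,0,0,0]
    - [0.78,2.54,0,0,0,0]
    - [0.78,2.54,0,0,0,0]
    - [0.78,2.54,0,0,0,0]
    - [0.78,2.54,0,0,0,0]
    - [0.78,2.54,0,0,0,0]
    - [0.78,2.54,0,0,0,0]
    - [0.78,2.54,0,0,0,0]
    - [0.78,2.54,0,0,0,0]
    - [0.39,1.27,0,0,0,0]
    - [0,0,0,0,0,5.2]
    - [0,0,0,0,0,5.2]
    - [0,0,1.6,0,0,0]
    - [0,0,1.6,0,0,0]
    - [0,0,0,0,0,0]
    - [0,0,0,0,0,0]
    - [0,0,0,0,0,0]
  grip: 4.5

```text
clock: 10.43
tool_pos: [0.4402, 0.3035, 0.0694]
orientation: [180.0, 0.0, 160.5]
force: [-0.6, 0.9, 0.3]
opening: 0.0451
gripper_force: 0.0
```

```bash
python3 g.py 440,303,35,-199.5,2
```

```text
at [440.2 303.5  69.4] [180.    0.  160.5]
440,303,35,-199.5,2 shift/row [ 0.   -0.03  1.72] turn total 0.05  (do turns after)
```

play_rows:
  plan:
    - [0,0,1.1,0,0,0]
    - [0,0,1.2,0,0,0]
    - [0,0,1.2,0,0,0]
    - [0,0,0,0,0,0]

```text
clock: 10.77
tool_pos: [0.4395, 0.3028, 0.0329]
orientation: [-179.9, -0.0, 160.5]
force: [-0.9, -0.3, -1.0]
opening: 0.0449
gripper_force: 0.0
```

play_rows:
  plan:
    - [0,0,0,0,0,0]
    - [0,0,0,0,0,0]
    - [0,0,0,0,0,0]
    - [0,0,0,0,0,0]
    - [0,0,0,0,0,0]
    - [0,0,0,0,0,0]
    - [0,0,0,0,0,0]
    - [0,0,0,0,0,0]
    - [0,0,0,0,0,0]
    - [0,0,0,0,0,0]
  grip: 0.5

```text
clock: 11.6
tool_pos: [0.4401, 0.3037, 0.0342]
orientation: [180.0, 0.0, 160.6]
force: [-1.2, -0.4, 5.6]
opening: 0.0133
gripper_force: 30.0
```

play_rows:
  plan:
    - [0,0,-0.5,0,0,0]
    - [0,0,-1,0,0,0]
    - [0,0,-1,0,0,0]
    - [0,0,-1,0,0,0]
    - [0,0,-1,0,0,0]
    - [0,0,-1,0,0,0]
    - [0,0,0,0,0,0]
    - [0,0,0,0,0,0]
    - [0,0,0,0,0,0]
    - [0,0,0,0,0,0]

```text
clock: 12.43
tool_pos: [0.4396, 0.303, 0.0882]
orientation: [-179.9, -0.0, 160.5]
force: [0.6, -0.2, -2.2]
opening: 0.0133
gripper_force: 30.0
```

```bash
python3 g.py 483,16,93,-189,11; python3 -c "
from h import *
print(get_obs()['opening'],get_obs()['gripper_force'])
s,h=side();show(s,h,(1.3,),.055+.006);show(s,h,(1.3,),.006)"
```

```text
at [439.6 303.   88.2] [-179.9   -0.   160.5]
483,16,93,-189,11 shift/row [-1.24 -2.33 -0.04] turn total -10.47  (do turns after)
0.013277020565421745 29.998672306537628
1.3 [(574, 398, 117, 73, -16.4), (426, 279, 133, 113, 70.7)]
1.3 [(592, 339, 128, 79, -16.4), (430, 209, 145, 123, 70.7)]
```

play_rows:
  plan:
    - [-0.62,-1.16,0,0,0,0]
    - [-1.24,-2.33,0,0,0,0]
    - [-1.24,-2.33,0,0,0,0]
    - [-1.24,-2.33,0,0,0,0]
    - [-1.24,-2.33,0,0,0,0]
    - [-1.24,-2.33,0,0,0,0]
    - [-1.24,-2.33,0,0,0,0]
    - [-1.24,-2.33,0,0,0,0]
    - [-1.24,-2.33,0,0,0,0]
    - [-1.24,-2.33,0,0,0,0]
    - [-1.24,-2.33,0,0,0,0]
    - [-0.62,-1.16,0,0,0,-3.5]
    - [0,0,0,0,0,-3.5]
    - [0,0,0,0,0,-3.5]
    - [0,0,0,0,0,0]
    - [0,0,0,0,0,0]
    - [0,0,0,0,0,0]
    - [0,0,0,0,0,0]

```text
clock: 13.98
tool_pos: [0.483, 0.0164, 0.0886]
orientation: [-180.0, -0.0, 171.0]
force: [0.2, -1.0, -1.7]
opening: 0.0131
gripper_force: 30.0
```

```bash
python3 - <<'E'
from h import *
print(get_obs()['opening'],get_obs()['gripper_force'],get_obs()["tool_pos"],get_obs()["orientation"])
s,h=side(); cv2.imwrite("pics/s5.png",cv2.resize(s["frame"][120:264,190:382,::-1],(768,576),interpolation=cv2.INTER_CUBIC))
E
python3 g.py 483,16,57,-189,1
```

```text
0.013120600361607048 29.99878853559494 [0.48296054 0.01640467 0.08863491] [-1.79990850e+02 -1.50690324e-02  1.70978845e+02]
at [483.   16.5  88.7] [-180.   -0.  171.]
483,16,57,-189,1 shift/row [-0.01 -0.05  3.17] turn total 0.0  (do turns after)
```

View pics/s5.png

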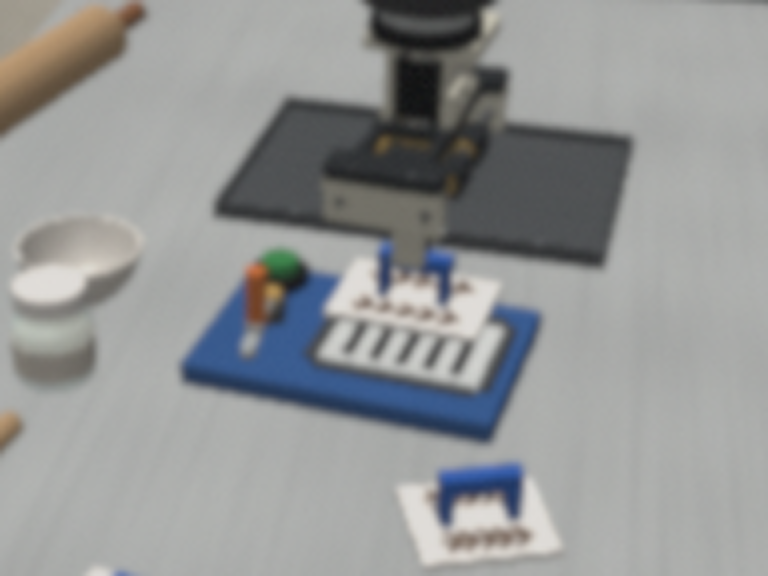

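The stencil is held level and aligned above the bed, with plate corners at about (326,308), (492,340), (503,284), (352,258) in the crop. I check its offset from the TCP.

```bash
python3 - <<'E'
from h import *
s,h=side()
c=np.array([(326,308),(492,338),(503,284),(352,258)])/4+np.array([190,120])
ax=np.array([[np.cos(np.radians(-9)),np.sin(np.radians(-9))],[-np.sin(np.radians(-9)),np.cos(np.radians(-9))]])
for z in (.058,.061): w=px2w(s,c,z)[:,:2]*1000; print((w-[483,16.4])@ax.T, ((w-[483,16.4])@ax.T).mean(0))
# bed inner in side view
cb=np.array([(322,355),(478,389),(507,325)])/4+np.array([190,120]); print((px2w(s,cb,.02)[:,:2]*1000-[483,16])@ax.T)
def proj(P):
    M=R.from_euler("xyz",s["attitude"],degrees=True).as_matrix(); q=(np.array(P)-s["position"])@M; return q[:2]/q[2]*s["fx"]+[s["cx"],s["cy"]]
for x,y in ((55,40),(-55,40),(55,-40),(-55,-40)):
    print((proj(np.r_[(np.array([483,16.4])+np.array([x,y])@ax)/1000,.061])-[190,120])*4)
E
```

```text
[[ 50.19735267  33.72217295]
 [-69.37562286  33.44042242]
 [-59.68018688 -41.29757426]
 [ 54.57703968 -41.30388123]] [-6.07035435 -3.85971503]
[[ 48.67794485  38.48953606]
 [-70.30435439  38.20917734]
 [-60.65681271 -36.15962251]
 [ 53.03599673 -36.16589832]] [-7.31180638  1.09329814]
[[ 51.61606459  36.88592408]
 [-64.11128681  42.07875333]
 [-63.86298275 -47.98691213]]
[316.77518346 307.4847473 ]
[469.46639315 335.31677319]
[351.02253975 255.17982363]
[496.52519069 280.15908494]
```

play_rows:
  plan:
    - [0,-0.05,0.6,0,0,0]
    - [0,0,0.8,0,0,0]
    - [0,0,0.8,0,0,0]
    - [0,0,0.6,0,0,0]
    - [0,0,0.2,0,0,0]
    - [0,0,0,0,0,0]
    - [0,0,0,0,0,0]

```text
clock: 14.67
tool_pos: [0.483, 0.0158, 0.0585]
orientation: [-180.0, -0.0, 171.0]
force: [-0.8, -0.1, -1.4]
opening: 0.0132
gripper_force: 30.0
```

```bash
python3 - <<'E'
from h import *
print(get_obs()["tool_pos"],get_obs()["force"])
s,h=side(); cv2.imwrite("pics/s6.png",cv2.resize(s["frame"][170:242,230:326,::-1],(768,576),interpolation=cv2.INTER_CUBIC))
E
```

```text
[0.4830459  0.01584187 0.05853212] [-0.75720789 -0.10046561 -1.44582454]
```

View pics/s6.png

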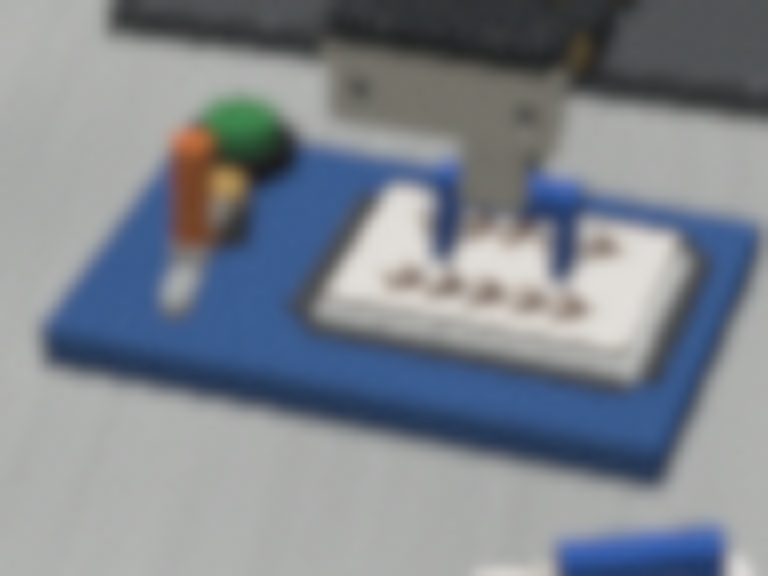

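The stencil sits over the bed inside the rails, perhaps 1 mm towards the clip. I nudge it 1 mm back, lower it and release.

play_rows:
  plan:
    - [0.1,0,0.1,0,0,0]
    - [0,0,0.15,0,0,0]
    - [0,0,0.15,0,0,0]
    - [0,0,0,0,0,0]
    - [0,0,0,0,0,0]

```text
clock: 15.13
tool_pos: [0.482, 0.016, 0.0547]
orientation: [-180.0, -0.0, 171.0]
force: [0.3, -0.5, -1.2]
opening: 0.0132
gripper_force: 30.0
```

play_rows:
  plan:
    - [0,0,0,0,0,0]
    - [0,0,0,0,0,0]
    - [0,0,0,0,0,0]
    - [0,0,0,0,0,0]
    - [0,0,0,0,0,0]
    - [0,0,0,0,0,0]
  grip: 4

```text
clock: 15.63
tool_pos: [0.4821, 0.0161, 0.0548]
orientation: [180.0, 0.0, 171.0]
force: [-0.2, 0.1, -0.3]
opening: 0.0397
gripper_force: 0.0
```

play_rows:
  plan:
    - [0,0,-1,0,0,0]
    - [0,0,-2,0,0,0]
    - [0,0,-2,0,0,0]
    - [0,0,-2,0,0,0]
    - [0,0,-2,0,0,0]
    - [0,0,0,0,0,0]
    - [0,0,0,0,0,0]
  grip: 0.4

```text
clock: 16.22
tool_pos: [0.4827, 0.0163, 0.1459]
orientation: [179.9, 0.1, 171.0]
force: [-0.3, 0.1, -0.3]
opening: 0.0047
gripper_force: 0.0
```

```bash
python3 - <<'E'
from h import *
print(get_obs()["tool_pos"],get_obs()["force"])
s,h=side(); cv2.imwrite("pics/s7.png",cv2.resize(s["frame"][170:242,230:326,::-1],(768,576),interpolation=cv2.INTER_CUBIC))
E
python3 g.py 625,85,135,171,6
```

```text
[0.48272737 0.01633314 0.14585806] [-0.33329915  0.06164057 -0.29674847]
at [482.   16.1 144.9] [180.   0. 171.]
625,85,135,171,6 shift/row [-2.17  1.51  0.16] turn total 0.03  (do turns after)
```

View pics/s7.png

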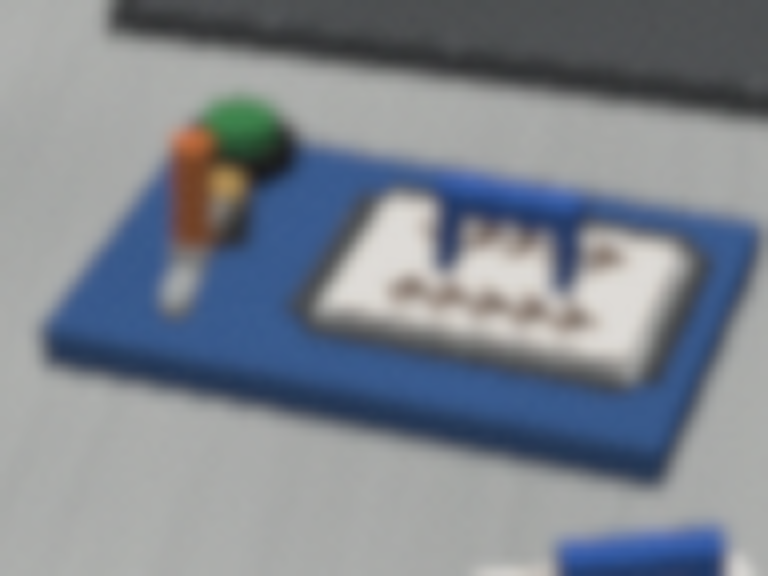

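The stencil now lies flat in the bed. The knob's top is at about (192,138) and its foot at (190,240) in the crop. I work out the knob position for gripping.

```bash
python3 - <<'E'
from h import *
ax=np.array([[np.cos(np.radians(-9)),np.sin(np.radians(-9))],[-np.sin(np.radians(-9)),np.cos(np.radians(-9))]])
pv=np.array([483,16])+110*ax[0]; print("pivot",pv)
for c,f in (("side",side),("top",top)):
    s,h=f(); m=((h[...,0]<14)&(h[...,1]>150)&(h[...,2]>110)).astype(np.uint8)
    n,l,st,ce=cv2.connectedComponentsWithStats(m)
    for i in range(1,n):
        if st[i,4]>5:
            for z in ((.062,) if c=="side" else (.075,)):
                w=px2w(s,ce[i],z)[0,:2]*1000; print(c,st[i],w,(w-pv)@ax.T)
    print([(np.round(d["position"],3),round(d["score"],2)) for d in spot_point(c,"clip_knob")],[(np.round(d["position"],3),round(d["score"],2)) for d in spot_point(c,"clip_pivot")])
E
python3 g.py 595,38,135,-99,5
```

```text
pivot [591.64571747  -1.20779115]
side [253 187   3  12  30] [591.16794398  29.79930463] [-5.32246974 30.55060674]
[(array([0.59 , 0.036, 0.062]), 0.53)] [(array([0.589, 0.   , 0.022]), 0.97), (array([0.413, 0.196, 0.004]), 0.34)]
top [358  47  26  11 126] [ 920.36740197 -204.4970434 ] [ 356.47602051 -149.36302335]
top [480  82  22   9  97] [ 834.80585809 -513.73699766] [ 320.34366803 -468.18049496]
top [273 173   6   6  21] [591.53238581  38.35772686] [-6.301347   39.06067186]
[(array([0.595, 0.046, 0.065]), 0.49)] [(array([ 0.594, -0.003,  0.016]), 0.95)]
at [481.8  15.9 144.1] [-1.80e+02 -1.00e-01  1.71e+02]
595,38,135,-99,5 shift/row [-2.17  0.79  0.18] turn total -89.96  (do turns after)
```

```bash
python3 g.py 591.7,38.8,135,171,5
```

```text
at [481.8  15.9 144.1] [-1.80e+02 -1.00e-01  1.71e+02]
591.7,38.8,135,171,5 shift/row [-2.1   0.79  0.18] turn total 0.04  (do turns after)
```

play_rows:
  plan:
    - [0,0,0,0,0,-7.1]
    - [0,0,0,0,0,-7.1]
    - [0,0,0,0,0,-7.1]
    - [0,0,0,0,0,-7.1]
    - [0,0,0,0,0,-7.1]
    - [0,0,0,0,0,-7.1]
    - [0,0,0,0,0,-7.1]
    - [0,0,0,0,0,-7.1]
    - [0,0,0,0,0,-7.1]
    - [0,0,0,0,0,-7.1]
    - [0,0,0,0,0,-7.1]
    - [0,0,0,0,0,-7.1]
    - [0,0,0,0,0,-7.1]
    - [0,0,0,0,0,-6.7]
    - [0,0,0,0,0,0]
    - [0,0,0,0,0,0]
  grip: 5

```text
clock: 17.9
tool_pos: [0.4819, 0.016, 0.1445]
orientation: [180.0, -0.0, -90.2]
force: [-0.1, 0.2, 0.5]
opening: 0.0504
gripper_force: 0.0
```

```bash
python3 g.py 591.7,38.8,135,-90,5
```

```text
at [481.9  16.  144.5] [180.   -0.  -90.2]
591.7,38.8,135,-90,5 shift/row [-0.46 -2.19  0.19] turn total -0.18  (do turns after)
```

play_rows:
  plan:
    - [-0.46,-2.19,0.2,0,0,0]
    - [-0.46,-2.19,0.2,0,0,0]
    - [-0.46,-2.19,0.2,0,0,0]
    - [-0.46,-2.19,0.2,0,0,0]
    - [-0.46,-2.19,0.2,0,0,0]
    - [0,0,2,0,0,0]
    - [0,0,2,0,0,0]
    - [0,0,1.8,0,0,0]
    - [0,0,1,0,0,0]
    - [0,0,0,0,0,0]
    - [0,0,0,0,0,0]

```text
clock: 18.82
tool_pos: [0.5915, 0.039, 0.0667]
orientation: [180.0, -0.0, -90.0]
force: [0.1, -1.2, -0.2]
opening: 0.0502
gripper_force: 0.0
```

play_rows:
  plan:
    - [0,0,0,0,0,0]
    - [0,0,0,0,0,0]
    - [0,0,0,0,0,0]
    - [0,0,0,0,0,0]
    - [0,0,0,0,0,0]
    - [0,0,0,0,0,0]
    - [0,0,0,0,0,0]
    - [0,0,0,0,0,0]
    - [0,0,0,0,0,0]
    - [0,0,0,0,0,0]
  grip: 0.8

```text
clock: 19.65
tool_pos: [0.5919, 0.0393, 0.0671]
orientation: [-180.0, 0.0, -90.0]
force: [-0.8, 0.6, 3.9]
opening: 0.0144
gripper_force: 30.0
```

play_rows:
  plan:
    - [0.02,0.404,0,0,0,-5.8]
    - [0.02,0.404,0,0,0,-5.8]
    - [0.02,0.404,0,0,0,-5.8]
    - [0.02,0.404,0,0,0,-5.8]
    - [0.02,0.404,0,0,0,-5.8]
    - [0.02,0.404,0,0,0,-5.8]
    - [0.02,0.404,0,0,0,-5.8]
    - [0.02,0.404,0,0,0,-5.8]
    - [0.02,0.404,0,0,0,-5.8]
    - [0.02,0.404,0,0,0,-5.8]
    - [0.02,0.404,0,0,0,-5.8]
    - [0.02,0.404,0,0,0,-5.8]
    - [0.02,0.404,0,0,0,-5.8]
    - [0.02,0.404,0,0,0,-5.8]
    - [0,0,0,0,0,0]
    - [0,0,0,0,0,0]

```text
clock: 20.98
tool_pos: [0.5511, 0.0049, 0.0671]
orientation: [180.0, 0.1, -8.7]
force: [-4.6, 0.3, 8.4]
opening: 0.0146
gripper_force: 30.0
```

```bash
python3 g.py 552.1,5.0,67,-9,1
```

```text
at [551.1   4.9  67.1] [ 1.8e+02  1.0e-01 -8.7e+00]
552.1,5.0,67,-9,1 shift/row [ 0.1  -0.02  0.01] turn total 0.28  (do turns after)
```

play_rows:
  plan:
    - [0,0,0,0,0,0]
    - [0,0,0,0,0,0]
    - [0,0,0,0,0,0]
    - [0,0,0,0,0,0]
    - [0,0,0,0,0,0]
  grip: 3.5

```text
clock: 21.4
tool_pos: [0.5519, 0.0052, 0.0665]
orientation: [180.0, 0.0, -8.8]
force: [-0.2, 0.3, -0.5]
opening: 0.0343
gripper_force: 0.0
```

play_rows:
  plan:
    - [0,0,-1,0,0,0]
    - [0,0,-2,0,0,0]
    - [0,0,-2,0,0,0]
    - [0,0,-2,0,0,0]
    - [0,0,-1,0,0,0]
    - [0,0,0,0,0,0]
  grip: 0.3

```text
clock: 21.9
tool_pos: [0.5536, 0.0056, 0.1498]
orientation: [-179.9, -0.3, -8.7]
force: [0.7, 0.2, -0.3]
opening: 0.0045
gripper_force: 0.0
```

```bash
python3 g.py 593,-55,100,-9,3; python3 - <<'E'
from h import *
s,h=side(); cv2.imwrite("pics/s8.png",cv2.resize(s["frame"][170:242,230:326,::-1],(768,576),interpolation=cv2.INTER_CUBIC))
print([(np.round(d["position"],3),round(d["score"],2)) for d in spot_point("side","clip_knob")+spot_point("side","button_top")])
E
```

```text
at [553.6   5.6 149.8] [-179.9   -0.3   -8.7]
593,-55,100,-9,3 shift/row [1.6  1.8  1.66] turn total 0.26  (do turns after)
[(array([0.548, 0.006, 0.062]), 0.78), (array([0.481, 0.017, 0.018]), 0.56), (array([0.417, 0.193, 0.004]), 0.41), (array([ 0.589, -0.054,  0.041]), 0.61), (array([ 0.748, -0.039,  0.003]), 0.16)]
```

View pics/s8.png

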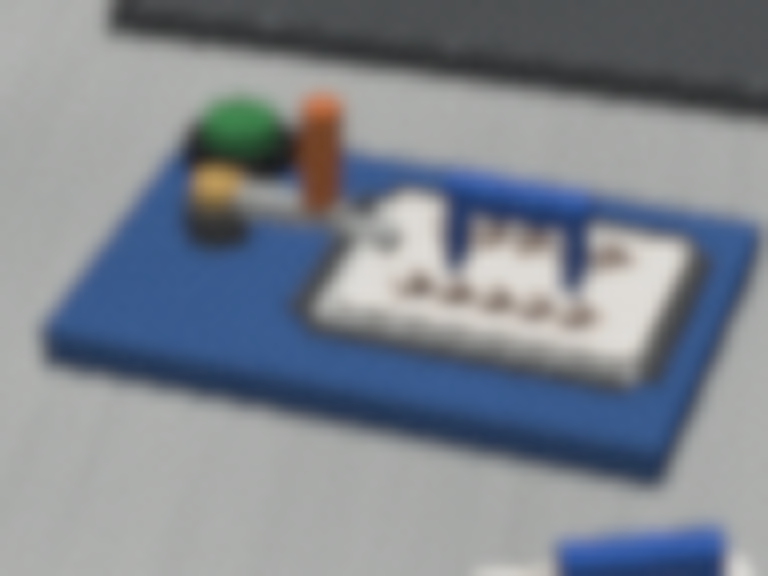

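The clip now lies along the bed with its blade tip on the plate's end, at about (385,235) px in the crop. Next is the button.

play_rows:
  plan:
    - [1.6,1.8,0.5,0,0,0]
    - [1.6,1.8,1,0,0,0]
    - [1.6,1.8,1,0,0,0]
    - [0,0,2,0,0,0]
    - [0,0,2,0,0,0]
    - [0,0,1.5,0,0,0]
    - [0,0,0,0,0,0]
    - [0,0,0,0,0,0]

```text
clock: 22.72
tool_pos: [0.5901, -0.0557, 0.0652]
orientation: [179.9, 0.2, -8.8]
force: [0.4, -0.7, 0.6]
opening: 0.0033
gripper_force: 0.0
```

play_rows:
  plan:
    - [0,0,0.3,0,0,0]
    - [0,0,0.3,0,0,0]
    - [0,0,0.2,0,0,0]
    - [0,0,0,0,0,0]
    - [0,0,0,0,0,0]

```text
clock: 23.13
tool_pos: [0.5914, -0.0553, 0.0592]
orientation: [-180.0, -0.0, -8.8]
force: [-0.2, 1.0, 0.6]
opening: 0.0026
gripper_force: 0.0
```

play_rows:
  plan:
    - [0,0,0.1,0,0,0]
    - [0,0,0.1,0,0,0]
    - [0,0,0,0,0,0]
    - [0,0,0,0,0,0]
    - [0,0,0,0,0,0]

```text
clock: 23.55
tool_pos: [0.5913, -0.0554, 0.0568]
orientation: [180.0, 0.0, -8.8]
force: [-0.6, -0.2, -1.0]
opening: 0.0028
gripper_force: 0.0
```

play_rows:
  plan:
    - [0,0,0.1,0,0,0]
    - [0,0,0.1,0,0,0]
    - [0,0,0.1,0,0,0]
    - [0,0,0,0,0,0]
    - [0,0,0,0,0,0]
    - [0,0,0,0,0,0]

```text
clock: 24.05
tool_pos: [0.5912, -0.0554, 0.0537]
orientation: [180.0, 0.0, -8.8]
force: [0.1, 0.0, -0.4]
opening: 0.0027
gripper_force: 0.0
```

play_rows:
  plan:
    - [0,0,0.1,0,0,0]
    - [0,0,0.1,0,0,0]
    - [0,0,0.1,0,0,0]
    - [0,0,0,0,0,0]
    - [0,0,0,0,0,0]

```text
clock: 24.47
tool_pos: [0.5912, -0.0554, 0.0506]
orientation: [180.0, 0.0, -8.8]
force: [0.5, 0.6, -0.1]
opening: 0.0028
gripper_force: 0.0
```

```bash
python3 - <<'E'
from h import *
print(get_obs()["tool_pos"],get_obs()["force"])
s,h=side(); cv2.imwrite("pics/s9.png",cv2.resize(s["frame"][150:222,210:306,::-1],(768,576),interpolation=cv2.INTER_CUBIC))
print([(np.round(d["position"],3),round(d["score"],2)) for d in spot_point("side","button_top")])
E
```

```text
[ 0.59115618 -0.05542435  0.05064655] [ 0.50161796  0.60445495 -0.1301783 ]
[(array([ 0.59 , -0.055,  0.04 ]), 0.59)]
```

View pics/s9.png

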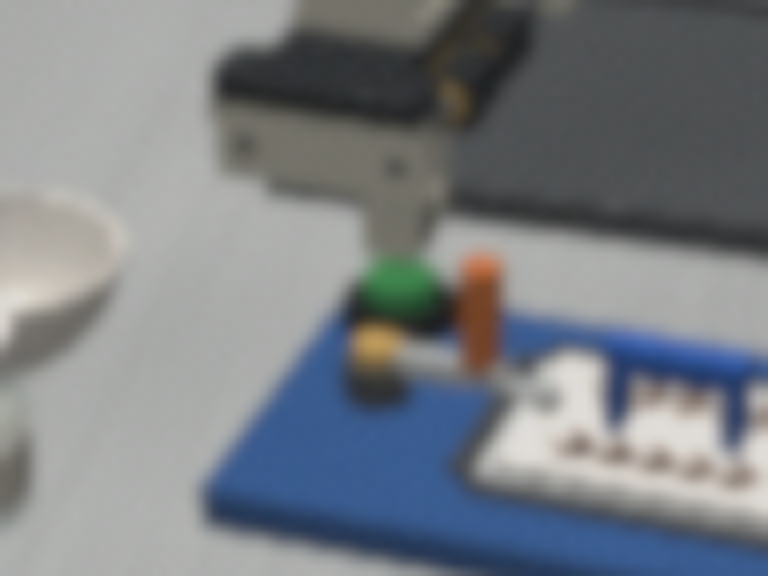

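The fingertips still show above the green button (tip at about (400,250), button top at (400,265) in the crop) and there is no contact force, so I keep going down in small steps.

play_rows:
  plan:
    - [0,0,0.1,0,0,0]
    - [0,0,0.1,0,0,0]
    - [0,0,0.1,0,0,0]
    - [0,0,0,0,0,0]
    - [0,0,0,0,0,0]

```text
clock: 24.98
tool_pos: [0.5912, -0.0554, 0.0477]
orientation: [180.0, 0.0, -8.8]
force: [-0.3, 0.4, -0.9]
opening: 0.0031
gripper_force: 0.0
```

play_rows:
  plan:
    - [0,0,0.1,0,0,0]
    - [0,0,0.1,0,0,0]
    - [0,0,0,0,0,0]
    - [0,0,0,0,0,0]

```text
clock: 25.32
tool_pos: [0.5912, -0.0554, 0.0457]
orientation: [180.0, 0.0, -8.8]
force: [0.5, -0.8, 0.5]
opening: 0.003
gripper_force: 0.0
```

play_rows:
  plan:
    - [0,0,0.1,0,0,0]
    - [0,0,0.1,0,0,0]
    - [0,0,0,0,0,0]
    - [0,0,0,0,0,0]

```text
clock: 25.65
tool_pos: [0.5912, -0.0555, 0.0437]
orientation: [180.0, 0.0, -8.8]
force: [0.2, 0.0, -0.7]
opening: 0.0028
gripper_force: 0.0
```

```bash
python3 - <<'E'
from h import *
s,h=side()
def proj(P):
    M=R.from_euler("xyz",s["attitude"],degrees=True).as_matrix(); q=(np.array(P)-s["position"])@M; return q[:2]/q[2]*s["fx"]+[s["cx"],s["cy"]]
for z in (.025,.035,.041,.06): print(z,proj([.5912,-.0554,z]).round(1), proj([.5912,-.0554+.0095,z]).round(1))
m=((h[...,0]>45)&(h[...,0]<80)&(h[...,1]>90)).astype(np.uint8)
n,l,st,ce=cv2.connectedComponentsWithStats(m)
for i in range(1,n):
    if st[i,4]>5: print(st[i],ce[i],px2w(s,ce[i],.04))
cv2.imwrite("pics/s10.png",cv2.resize(s["frame"][150:222,210:306,::-1],(768,576),interpolation=cv2.INTER_CUBIC))
E
```

```text
0.025 [259.3 188.6] [258.7 190.1]
0.035 [259.3 185.7] [258.7 187.2]
0.041 [259.3 184. ] [258.7 185.5]
0.06 [259.3 178.6] [258.7 180. ]
[255 185  10   4  33] [259.60606061 186.48484848] [[ 0.58775014 -0.04235164  0.04      ]]
```

View pics/s10.png

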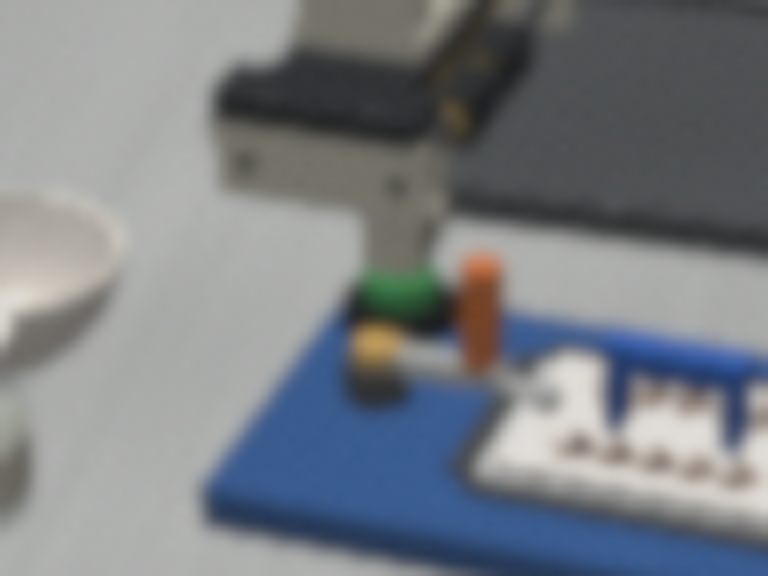

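play_rows:
  plan:
    - [0,0,0.1,0,0,0]
    - [0,0,0.1,0,0,0]
    - [0,0,0,0,0,0]
    - [0,0,0,0,0,0]

```text
clock: 26.03
tool_pos: [0.5912, -0.0554, 0.0417]
orientation: [180.0, 0.0, -8.8]
force: [0.1, 0.3, -0.1]
opening: 0.0029
gripper_force: 0.0
```

play_rows:
  plan:
    - [0,0,0.1,0,0,0]
    - [0,0,0.1,0,0,0]
    - [0,0,0,0,0,0]
    - [0,0,0,0,0,0]

```text
clock: 26.37
tool_pos: [0.5912, -0.0554, 0.0396]
orientation: [180.0, 0.0, -8.8]
force: [-0.2, -0.2, -0.0]
opening: 0.0027
gripper_force: 0.0
```

play_rows:
  plan:
    - [0,0,0.1,0,0,0]
    - [0,0,0,0,0,0]
    - [0,0,0,0,0,0]

```text
clock: 26.62
tool_pos: [0.5912, -0.0554, 0.0387]
orientation: [180.0, 0.0, -8.8]
force: [0.2, -0.1, -0.7]
opening: 0.0033
gripper_force: 0.0
```

```bash
python3 - <<'E'
from h import *
s,h=side()
for r in range(174,200): print(r,s["frame"][r,252:270:3].tolist())
E
```

```text
174 [[116, 114, 104], [116, 114, 105], [97, 96, 90], [109, 107, 99], [102, 101, 93], [61, 62, 62]]
175 [[117, 115, 106], [116, 114, 105], [99, 98, 91], [108, 106, 98], [109, 108, 99], [63, 64, 64]]
176 [[120, 118, 110], [117, 115, 106], [106, 104, 96], [112, 110, 101], [119, 117, 109], [85, 86, 85]]
177 [[134, 134, 128], [119, 118, 111], [112, 111, 102], [113, 111, 103], [122, 121, 113], [124, 125, 124]]
178 [[157, 157, 154], [129, 128, 121], [113, 111, 102], [114, 112, 103], [117, 116, 109], [154, 156, 154]]
179 [[170, 172, 169], [137, 137, 131], [113, 111, 102], [112, 110, 102], [111, 110, 105], [169, 171, 169]]
180 [[176, 178, 175], [141, 141, 136], [114, 112, 103], [110, 108, 99], [113, 113, 108], [175, 174, 171]]
181 [[176, 177, 175], [142, 142, 137], [112, 110, 101], [109, 107, 99], [122, 122, 118], [177, 170, 164]]
182 [[176, 178, 175], [142, 142, 137], [114, 112, 103], [109, 107, 100], [128, 133, 126], [179, 159, 150]]
183 [[176, 177, 175], [136, 137, 131], [113, 113, 103], [109, 108, 99], [124, 136, 125], [172, 145, 132]]
184 [[171, 173, 171], [120, 124, 116], [109, 114, 100
[... 790 characters left out ...]
, 83, 93]]
193 [[67, 90, 131], [167, 137, 87], [176, 146, 96], [144, 143, 139], [129, 134, 141], [114, 101, 107]]
194 [[66, 89, 125], [141, 117, 76], [150, 128, 90], [150, 150, 146], [151, 155, 157], [130, 116, 114]]
195 [[61, 82, 117], [109, 93, 67], [115, 102, 81], [132, 133, 131], [143, 144, 145], [132, 119, 113]]
196 [[57, 78, 113], [82, 75, 62], [85, 79, 70], [107, 110, 113], [120, 123, 126], [119, 112, 109]]
197 [[56, 78, 114], [60, 59, 57], [62, 61, 59], [85, 93, 108], [97, 107, 125], [104, 106, 115]]
198 [[54, 79, 117], [50, 52, 54], [48, 50, 51], [64, 80, 108], [77, 98, 136], [86, 101, 131]]
199 [[56, 82, 123], [48, 53, 59], [47, 50, 56], [54, 77, 113], [63, 94, 142], [68, 95, 142]]
```

play_rows:
  plan:
    - [0,0,0.1,0,0,0]
    - [0,0,0.1,0,0,0]
    - [0,0,0,0,0,0]
    - [0,0,0,0,0,0]

```text
clock: 27.0
tool_pos: [0.5914, -0.0554, 0.0369]
orientation: [-180.0, -0.0, -8.8]
force: [-0.8, -0.6, 2.2]
opening: 0.0028
gripper_force: 1.0
```

play_rows:
  plan:
    - [0,0,0.1,0,0,0]
    - [0,0,0.1,0,0,0]
    - [0,0,0,0,0,0]
    - [0,0,0,0,0,0]

```text
clock: 27.33
tool_pos: [0.5914, -0.0554, 0.0349]
orientation: [-180.0, -0.0, -8.8]
force: [-1.5, -0.0, 3.5]
opening: 0.0029
gripper_force: 1.6
```

play_rows:
  plan:
    - [0,0,0.1,0,0,0]
    - [0,0,0.1,0,0,0]
    - [0,0,0,0,0,0]
    - [0,0,0,0,0,0]

```text
clock: 27.67
tool_pos: [0.5914, -0.0554, 0.0328]
orientation: [-180.0, -0.0, -8.8]
force: [-0.3, -0.2, 4.0]
opening: 0.0029
gripper_force: 2.2
```

play_rows:
  plan:
    - [0,0,0.1,0,0,0]
    - [0,0,0.1,0,0,0]
    - [0,0,0,0,0,0]
    - [0,0,0,0,0,0]
    - [0,0,0,0,0,0]

```text
clock: 28.08
tool_pos: [0.5915, -0.0554, 0.0319]
orientation: [180.0, -0.0, -8.7]
force: [-4.6, 1.0, 13.0]
opening: 0.0033
gripper_force: 6.8
```

play_rows:
  plan:
    - [0,0,0.1,0,0,0]
    - [0,0,0,0,0,0]
    - [0,0,0,0,0,0]
    - [0,0,0,0,0,0]

```text
clock: 28.42
tool_pos: [0.5915, -0.0555, 0.0317]
orientation: [180.0, -0.1, -8.7]
force: [-6.1, 1.1, 21.5]
opening: 0.0033
gripper_force: 10.5
```

The button bottomed: force rose from 4 N to 21 N with the travel stopped. I retreat and go back to the knob.

play_rows:
  plan:
    - [0,0,-1,0,0,0]
    - [0,0,-3,0,0,0]
    - [0,0,-3,0,0,0]
    - [0,0,-3,0,0,0]
    - [0,0,-1.5,0,0,0]
    - [0,0,0,0,0,0]
    - [0,0,0,0,0,0]
    - [0,0,0,0,0,0]
  grip: 4.5

```text
clock: 29.08
tool_pos: [0.5904, -0.0554, 0.1437]
orientation: [180.0, 0.1, -8.8]
force: [0.2, -0.1, -0.1]
opening: 0.0444
gripper_force: 0.0
```

```bash
python3 g.py 552,5.2,147,-9,3; python3 - <<'E'
from h import *
s,h=side()
print([(np.round(d["position"],3),round(d["score"],2)) for n in ("clip_knob","stencil_110_grip","stencil_90_grip","stencil_130_grip") for d in spot_point("side",n)])
E
```

```text
at [590.4 -55.4 143.7] [ 1.8e+02  1.0e-01 -8.8e+00]
552,5.2,147,-9,3 shift/row [-1.57 -1.8  -0.11] turn total 0.21  (do turns after)
[(array([0.767, 0.248, 0.001]), 0.61), (array([0.546, 0.004, 0.061]), 0.58), (array([0.417, 0.188, 0.037]), 0.54), (array([0.482, 0.011, 0.05 ]), 0.59), (array([0.418, 0.19 , 0.034]), 0.57), (array([0.326, 0.508, 0.037]), 0.86), (array([0.557, 0.524, 0.033]), 0.81), (array([0.59 , 0.342, 0.036]), 0.58)]
```

play_rows:
  plan:
    - [-1.57,-1.8,0,0,0,0]
    - [-1.57,-1.8,0,0,0,0]
    - [-1.57,-1.8,0,0,0,0]
    - [0,0,1,0,0,0]
    - [0,0,2,0,0,0]
    - [0,0,2,0,0,0]
    - [0,0,2,0,0,0]
    - [0,0,1.2,0,0,0]
    - [0,0,0,0,0,0]
    - [0,0,0,0,0,0]

```text
clock: 30.17
tool_pos: [0.5525, 0.0048, 0.062]
orientation: [179.9, 0.1, -8.8]
force: [-0.1, -0.1, 1.1]
opening: 0.0453
gripper_force: 0.0
```

play_rows:
  plan:
    - [0,0,0,0,0,0]
    - [0,0,0,0,0,0]
    - [0,0,0,0,0,0]
    - [0,0,0,0,0,0]
    - [0,0,0,0,0,0]
    - [0,0,0,0,0,0]
    - [0,0,0,0,0,0]
    - [0,0,0,0,0,0]
    - [0,0,0,0,0,0]
  grip: 0.8

```text
clock: 30.92
tool_pos: [0.5531, 0.0052, 0.0632]
orientation: [-180.0, -0.0, -8.8]
force: [-1.8, -0.1, 6.2]
opening: 0.015
gripper_force: 30.0
```

play_rows:
  plan:
    - [0.02,-0.418,0,0,0,6]
    - [0.02,-0.418,0,0,0,6]
    - [0.02,-0.418,0,0,0,6]
    - [0.02,-0.418,0,0,0,6]
    - [0.02,-0.418,0,0,0,6]
    - [0.02,-0.418,0,0,0,6]
    - [0.02,-0.418,0,0,0,6]
    - [0.02,-0.418,0,0,0,6]
    - [0.02,-0.418,0,0,0,6]
    - [0.02,-0.418,0,0,0,6]
    - [0.02,-0.418,0,0,0,6]
    - [0.02,-0.418,0,0,0,6]
    - [0.02,-0.418,0,0,0,6]
    - [0.02,-0.418,0,0,0,6]
    - [0.02,-0.418,0,0,0,6]
    - [0,0,0,0,0,0]
    - [0,0,0,0,0,0]

```text
clock: 32.33
tool_pos: [0.598, 0.0371, 0.063]
orientation: [179.9, -0.1, -98.8]
force: [-1.2, -7.9, 6.8]
opening: 0.0149
gripper_force: 30.0
```

play_rows:
  plan:
    - [0,0,0,0,0,0]
    - [0,0,0,0,0,0]
    - [0,0,0,0,0,0]
    - [0,0,0,0,0,0]
    - [0,0,0,0,0,0]
  grip: 4

```text
clock: 32.75
tool_pos: [0.5983, 0.039, 0.0626]
orientation: [180.0, 0.0, -98.8]
force: [-0.4, -0.6, -0.3]
opening: 0.0389
gripper_force: 0.0
```

play_rows:
  plan:
    - [0,0,-1,0,0,0]
    - [0,0,-2,0,0,0]
    - [0,0,-2,0,0,0]
    - [0,0,-2,0,0,0]
    - [0,0,-1,0,0,0]
    - [0,0,0,0,0,7]
    - [0,0,0,0,0,7]
    - [0,0,0,0,0,7]
    - [0,0,0,0,0,0]
    - [0,0,0,0,0,0]

```text
clock: 33.58
tool_pos: [0.5983, 0.0388, 0.1428]
orientation: [180.0, 0.0, -119.5]
force: [-0.4, -0.4, 0.4]
opening: 0.0398
gripper_force: 0.0
```

```bash
python3 - <<'E'
from h import *
s,h=side()
print([(np.round(d["position"],3),round(d["score"],2)) for n in ("clip_knob","stencil_110_grip","stencil_90_grip") for d in spot_point("side",n)])
show(s,h,(1.25,1.3,1.35),.026)
E
python3 g.py 482,16,140,171,5
```

```text
[(array([0.595, 0.038, 0.062]), 0.63), (array([0.484, 0.013, 0.054]), 0.71), (array([ 0.497, -0.287,  0.006]), 0.41), (array([0.416, 0.19 , 0.036]), 0.66)]
1.25 [(585, 360, 126, 78, -16.1), (415, 218, 88, 77, 18.7), (478, 15, 111, 76, -8.6), (762, -11, 127, 54, 68.5)]
1.3 [(585, 360, 124, 77, -16.4), (415, 218, 87, 76, 18.7), (479, 17, 108, 73, -9.8)]
1.35 [(585, 360, 123, 75, -16.3), (415, 218, 85, 75, 18.7), (478, 16, 108, 70, -8.6)]
at [598.4  38.8 142.7] [ 180.    -0.  -119.6]
482,16,140,171,5 shift/row [1.55 1.8  0.05] turn total 69.38  (do turns after)
```

play_rows:
  plan:
    - [1.55,1.8,0,0,0,0]
    - [1.55,1.8,0,0,0,0]
    - [1.55,1.8,0,0,0,0]
    - [1.55,1.8,0,0,0,0]
    - [1.55,1.8,0,0,0,0]
    - [0,0,0,0,0,6.9]
    - [0,0,0,0,0,6.9]
    - [0,0,0,0,0,6.9]
    - [0,0,0,0,0,6.9]
    - [0,0,0,0,0,6.9]
    - [0,0,0,0,0,6.9]
    - [0,0,0,0,0,6.9]
    - [0,0,0,0,0,7]
    - [0,0,0,0,0,7]
    - [0,0,0,0,0,7]
    - [0,0,0,0,0,0]
    - [0,0,0,0,0,0]
  grip: 4.5

```text
clock: 35.2
tool_pos: [0.4818, 0.0162, 0.1428]
orientation: [180.0, 0.0, 171.2]
force: [0.1, -0.3, 0.4]
opening: 0.0448
gripper_force: 0.0
```

play_rows:
  plan:
    - [0,0,2,0,0,0]
    - [0,0,2,0,0,0]
    - [0,0,2,0,0,0]
    - [0,0,2,0,0,0]
    - [0,0,1,0,0,0]
    - [0,0,0.2,0,0,0]
    - [0,0,0,0,0,0]
    - [0,0,0,0,0,0]

```text
clock: 35.87
tool_pos: [0.4823, 0.0163, 0.0513]
orientation: [180.0, 0.0, 171.1]
force: [-0.5, -0.5, 0.1]
opening: 0.045
gripper_force: 0.0
```

```bash
python3 g.py 482,16,48,171,1
```

```text
at [482.3  16.3  51.3] [180.    0.  171.1]
482,16,48,171,1 shift/row [ 0.02 -0.03  0.33] turn total 0.07  (do turns after)
```

play_rows:
  plan:
    - [0,0,0.3,0,0,0]
    - [0,0,0,0,0,0]

```text
clock: 36.03
tool_pos: [0.4822, 0.0164, 0.0482]
orientation: [180.0, 0.1, 171.0]
force: [-0.5, 0.4, -0.7]
opening: 0.045
gripper_force: 0.0
```

play_rows:
  plan:
    - [0,0,0,0,0,0]
    - [0,0,0,0,0,0]
    - [0,0,0,0,0,0]
    - [0,0,0,0,0,0]
    - [0,0,0,0,0,0]
    - [0,0,0,0,0,0]
    - [0,0,0,0,0,0]
    - [0,0,0,0,0,0]
    - [0,0,0,0,0,0]
  grip: 0.5

```text
clock: 36.78
tool_pos: [0.4817, 0.0161, 0.0478]
orientation: [-180.0, -0.0, 170.9]
force: [0.0, -0.9, 2.9]
opening: 0.0138
gripper_force: 30.0
```

play_rows:
  plan:
    - [0,0,-0.5,0,0,0]
    - [0,0,-1,0,0,0]
    - [0,0,-1,0,0,0]
    - [0,0,-1,0,0,0]
    - [0,0,0,0,0,0]
    - [0,0,0,0,0,0]

```text
clock: 37.28
tool_pos: [0.482, 0.0164, 0.083]
orientation: [179.9, 0.1, 170.9]
force: [0.4, 0.1, -2.5]
opening: 0.0139
gripper_force: 30.0
```

```bash
python3 - <<'E'
import numpy as np
a=np.radians(-5.1); c,s=np.cos(a),np.sin(a)
for n,x,y in ((110,75,55),(130,-80,55),(90,0,-52)): print(n,500+c*x-s*y,-282+s*x+c*y)
E
python3 g.py 579.6,-233.9,83,-185.1,8
```

```text
110 579.592266233462 -233.8848136673908
130 425.2059010947927 -220.10619765309235
90 495.37749656294505 -333.79413540136
at [482.   16.4  83. ] [1.799e+02 1.000e-01 1.709e+02]
579.6,-233.9,83,-185.1,8 shift/row [-1.7 -2.9  0. ] turn total -3.97  (do turns after)
```

play_rows:
  plan:
    - [-0.7,-1.2,0,0,0,0]
    - [-1.5,-2.5,0,0,0,0]
    - [-1.7,-2.9,0,0,0,0]
    - [-1.7,-2.9,0,0,0,0]
    - [-1.7,-2.9,0,0,0,0]
    - [-1.7,-2.9,0,0,0,0]
    - [-1.7,-2.9,0,0,0,0]
    - [-1.7,-2.9,0,0,0,-2]
    - [-1.2,-2.1,0,0,0,-2]
    - [0,0,0,0,0,0]
    - [0,0,0,0,0,0]
    - [0,0,0,0,0,0]

```text
clock: 38.28
tool_pos: [0.5793, -0.2339, 0.0815]
orientation: [180.0, -0.1, 174.9]
force: [0.2, 0.7, -1.6]
opening: 0.0135
gripper_force: 30.0
```

```bash
python3 g.py 579.6,-233.9,34,-185.1,2
```

```text
at [ 579.3 -233.9   81.5] [ 1.800e+02 -1.000e-01  1.749e+02]
579.6,-233.9,34,-185.1,2 shift/row [-0.01  0.    2.37] turn total -0.04  (do turns after)
```

play_rows:
  plan:
    - [0,0,1,0,0,0]
    - [0,0,1.5,0,0,0]
    - [0,0,1.2,0,0,0]
    - [0,0,0.7,0,0,0]
    - [0,0,0.35,0,0,0]
    - [0,0,0,0,0,0]
    - [0,0,0,0,0,0]

```text
clock: 38.87
tool_pos: [0.5805, -0.2339, 0.0353]
orientation: [-180.0, -0.0, 175.0]
force: [0.4, 0.0, -0.8]
opening: 0.0137
gripper_force: 30.0
```

play_rows:
  plan:
    - [0,0,0,0,0,0]
    - [0,0,0,0,0,0]
    - [0,0,0,0,0,0]
    - [0,0,0,0,0,0]
    - [0,0,0,0,0,0]
  grip: 4

```text
clock: 39.28
tool_pos: [0.5806, -0.2341, 0.0357]
orientation: [-180.0, 0.0, 174.9]
force: [0.2, -0.5, 0.1]
opening: 0.0382
gripper_force: 0.0
```

play_rows:
  plan:
    - [0,0,-1,0,0,0]
    - [0,0,-2,0,0,0]
    - [0,0,-3,0,0,0]
    - [0,0,-3,0,0,0]
    - [0,0,-1,0,0,0]
    - [0,0,0,0,0,0]
    - [0,0,0,0,0,0]

```text
clock: 39.87
tool_pos: [0.5807, -0.234, 0.1365]
orientation: [180.0, 0.1, 174.9]
force: [0.6, -1.0, -0.4]
opening: 0.0402
gripper_force: 0.0
```

```bash
python3 g.py 500,30,135,-185,9 418,193,100,-160,6; python3 - <<'E'
from h import *
s,h=side(); show(s,h,(1.3,)); show(s,h,(1.3,),.011)
E
```

```text
at [ 580.7 -234.   136.5] [1.800e+02 1.000e-01 1.749e+02]
500,30,135,-185,9 shift/row [1.15 2.84 0.02] turn total -0.07  (do turns after)
418,193,100,-160,6 shift/row [1.6  2.59 0.58] turn total -25.0  (do turns after)
1.3 [(592, 339, 128, 78, -16.4), (416, 192, 89, 78, 18.7)]
1.3 [(590, 345, 127, 77, -16.4), (416, 198, 89, 78, 18.7)]
```

play_rows:
  plan:
    - [0.6,1.4,0,0,0,0]
    - [1.15,2.84,0,0,0,0]
    - [1.15,2.84,0,0,0,0]
    - [1.15,2.84,0,0,0,0]
    - [1.15,2.84,0,0,0,0]
    - [1.15,2.84,0,0,0,0]
    - [1.15,2.84,0,0,0,0]
    - [1.15,2.84,0,0,0,0]
    - [1.15,2.84,0,0,0,0]
    - [1.6,2.69,0.5,0,0,0]
    - [1.6,2.69,0.5,0,0,0]
    - [1.6,2.69,0.5,0,0,0]
    - [1.6,2.69,0.5,0,0,0]
    - [1.6,2.69,0.5,0,0,0]
    - [1.6,2.69,0.5,0,0,-6.2]
    - [0.5,1,0,0,0,-6.2]
    - [0,0,0,0,0,-6.2]
    - [0,0,0,0,0,-6.4]
    - [0,0,0,0,0,0]
    - [0,0,0,0,0,0]
  grip: 4.5

```text
clock: 41.58
tool_pos: [0.4167, 0.1937, 0.1046]
orientation: [-180.0, -0.1, -160.2]
force: [-1.1, 0.2, -0.1]
opening: 0.0451
gripper_force: 0.0
```

```bash
python3 g.py 418,193,60,-160,2; python3 - <<'E'
from h import *
s,h=side(); show(s,h,(1.3,)); show(s,h,(1.3,),.011)
E
```

```text
at [416.7 193.7 104.6] [-1.800e+02 -1.000e-01 -1.602e+02]
418,193,60,-160,2 shift/row [-0.05 -0.06  2.23] turn total -0.25  (do turns after)
1.3 [(592, 339, 128, 78, -16.1), (416, 192, 89, 78, 18.7)]
1.3 [(590, 345, 127, 77, -16.1), (416, 198, 88, 78, 18.7)]
```

play_rows:
  plan:
    - [-0.1,-0.1,1.5,0,0,0]
    - [0,0,2,0,0,0]
    - [0,0,2,0,0,0]
    - [0,0,1.5,0,0,0]
    - [0,0,0.6,0,0,0]
    - [0,0,0,0,0,0]

```text
clock: 42.13
tool_pos: [0.4179, 0.1923, 0.0279]
orientation: [-179.9, -0.2, -160.2]
force: [-0.4, 0.0, -0.7]
opening: 0.045
gripper_force: 0.0
```

play_rows:
  plan:
    - [0,0,0,0,0,0]
    - [0,0,0,0,0,0]
    - [0,0,0,0,0,0]
    - [0,0,0,0,0,0]
    - [0,0,0,0,0,0]
    - [0,0,0,0,0,0]
    - [0,0,0,0,0,0]
    - [0,0,0,0,0,0]
    - [0,0,0,0,0,0]
  grip: 0.5

```text
clock: 42.88
tool_pos: [0.4189, 0.1936, 0.0298]
orientation: [180.0, 0.0, -160.0]
force: [-1.7, -0.5, 6.3]
opening: 0.0137
gripper_force: 30.0
```

play_rows:
  plan:
    - [0,0,-0.5,0,0,0]
    - [0,0,-1,0,0,0]
    - [0,0,-2,0,0,0]
    - [0,0,-2,0,0,0]
    - [0,0,-2,0,0,0]
    - [0,0,-1,0,0,0]
    - [0,0,0,0,0,0]
    - [0,0,0,0,0,0]

```text
clock: 43.55
tool_pos: [0.4186, 0.1935, 0.1145]
orientation: [180.0, 0.0, -160.1]
force: [-0.1, 0.2, -2.5]
opening: 0.0134
gripper_force: 30.0
```

```bash
python3 g.py 460,-60,115,-160,9 495.4,-333.8,115,-185.1,9; python3 - <<'E'
from h import *
s,h=side(); cv2.imwrite("pics/s11.png",cv2.resize(s["frame"][100:316,150:438,::-1],(768,576),interpolation=cv2.INTER_CUBIC))
E
```

```text
at [418.6 193.5 114.5] [ 180.     0.  -160.1]
460,-60,115,-160,9 shift/row [ 0.53 -2.8  -0.01] turn total -0.08  (do turns after)
495.4,-333.8,115,-185.1,9 shift/row [ 0.67 -2.99 -0.  ] turn total 25.1  (do turns after)
```

View pics/s11.png

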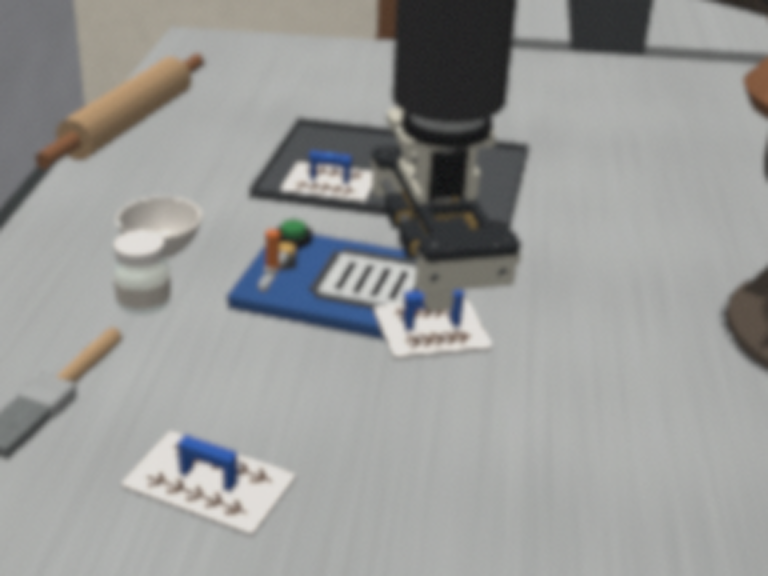

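The 110 lies flat in the pan at about (328,182) px in the crop. The clip is clear of the bed and the 90 is held level. I carry the 90 over now.

play_rows:
  plan:
    - [0.25,-1.4,0,0,0,0]
    - [0.53,-2.8,0,0,0,0]
    - [0.53,-2.8,0,0,0,0]
    - [0.53,-2.8,0,0,0,0]
    - [0.53,-2.8,0,0,0,0]
    - [0.53,-2.8,0,0,0,0]
    - [0.53,-2.8,0,0,0,0]
    - [0.53,-2.8,0,0,0,0]
    - [0.53,-2.8,0,0,0,0]
    - [0.6,-2.9,0,0,0,0]
    - [0.67,-2.99,0,0,0,0]
    - [0.67,-2.99,0,0,0,0]
    - [0.67,-2.99,0,0,0,0]
    - [0.67,-2.99,0,0,0,0]
    - [0.67,-2.99,0,0,0,0]
    - [0.67,-2.99,0,0,0,0]
    - [0.67,-2.99,0,0,0,0]
    - [0.67,-2.99,0,0,0,0]
    - [0.3,-1.4,0,0,0,0]

```text
clock: 45.18
tool_pos: [0.4943, -0.335, 0.1121]
orientation: [179.9, -0.1, -160.2]
force: [0.9, -0.5, -1.9]
opening: 0.0131
gripper_force: 30.0
```

play_rows:
  plan:
    - [0,0,0,0,0,5]
    - [0,0,0,0,0,5]
    - [0,0,0,0,0,5]
    - [0,0,0,0,0,5]
    - [0,0,0,0,0,5]
    - [0,0,0,0,0,0]
    - [0,0,0,0,0,0]

```text
clock: 45.77
tool_pos: [0.4945, -0.3319, 0.1131]
orientation: [180.0, -0.1, 175.1]
force: [0.5, -0.4, -0.7]
opening: 0.0136
gripper_force: 30.0
```

```bash
python3 g.py 495.4,-333.8,36,-185.1,1
```

```text
at [ 494.5 -331.9  113.1] [ 1.800e+02 -1.000e-01  1.751e+02]
495.4,-333.8,36,-185.1,1 shift/row [-0.11 -0.18  7.71] turn total 0.19  (do turns after)
```

play_rows:
  plan:
    - [-0.1,-0.2,1.5,0,0,0]
    - [0,0,2,0,0,0]
    - [0,0,2,0,0,0]
    - [0,0,1.2,0,0,0]
    - [0,0,0.6,0,0,0]
    - [0,0,0.3,0,0,0]
    - [0,0,0,0,0,0]
    - [0,0,0,0,0,0]

```text
clock: 46.43
tool_pos: [0.4963, -0.3345, 0.0388]
orientation: [-180.0, 0.0, 175.0]
force: [0.1, -0.0, -1.8]
opening: 0.0131
gripper_force: 30.0
```

play_rows:
  plan:
    - [0,0,0,0,0,0]
    - [0,0,0,0,0,0]
    - [0,0,0,0,0,0]
    - [0,0,0,0,0,0]
    - [0,0,0,0,0,0]
  grip: 4

```text
clock: 46.85
tool_pos: [0.4961, -0.3344, 0.0387]
orientation: [-180.0, 0.0, 174.9]
force: [-0.1, 0.6, -0.2]
opening: 0.0381
gripper_force: 0.0
```

play_rows:
  plan:
    - [0,0,-1,0,0,0]
    - [0,0,-2,0,0,0]
    - [0,0,-3,0,0,0]
    - [0,0,-3,0,0,0]
    - [0,0,-1,0,0,0]
    - [0,0,0,0,0,0]
    - [0,0,0,0,0,0]

```text
clock: 47.43
tool_pos: [0.4961, -0.3344, 0.1393]
orientation: [-180.0, 0.1, 174.9]
force: [0.6, 0.9, -0.3]
opening: 0.0401
gripper_force: 0.0
```

```bash
python3 g.py 500,-10,135,-185,10 593,340,100,-196.2,10; python3 - <<'E'
from h import *
s,h=side(); show(s,h,(1.3,)); print([(np.round(d["position"],3),round(d["score"],2)) for n in ("stencil_110_grip","stencil_90_grip","stencil_130_grip") for d in spot_point("side",n)])
E
```

```text
at [ 496.1 -334.4  139.3] [-1.800e+02  1.000e-01  1.749e+02]
500,-10,135,-185,10 shift/row [0.25 3.23 0.04] turn total -0.07  (do turns after)
593,340,100,-196.2,10 shift/row [-0.62  3.57  0.35] turn total 11.2  (do turns after)
1.3 [(591, 339, 128, 78, -16.1)]
[(array([ 0.58 , -0.235,  0.039]), 0.96), (array([ 0.497, -0.338,  0.042]), 0.52), (array([ 0.496, -0.338,  0.041]), 0.88), (array([0.589, 0.342, 0.034]), 0.9), (array([0.559, 0.527, 0.032]), 0.87), (array([0.33 , 0.505, 0.035]), 0.66), (array([ 0.736,  0.07 , -0.005]), 0.3)]
```

Two are placed. Now the 130.

play_rows:
  plan:
    - [0.15,1.6,0,0,0,0]
    - [0.25,3.25,0,0,0,0]
    - [0.25,3.25,0,0,0,0]
    - [0.25,3.25,0,0,0,0]
    - [0.25,3.25,0,0,0,0]
    - [0.25,3.25,0,0,0,0]
    - [0.25,3.25,0,0,0,0]
    - [0.25,3.25,0,0,0,0]
    - [0.25,3.25,0,0,0,0]
    - [0.25,3.25,0,0,0,0]
    - [-0.6,3.5,0,0,0,0]
    - [-0.62,3.57,0,0,0,0]
    - [-0.62,3.57,0,0,0,0]
    - [-0.62,3.57,0,0,0,0]
    - [-0.62,3.57,0,0,0,0]
    - [-0.62,3.57,0,0,0,0]
    - [-0.62,3.57,0,0,0,0]
    - [-0.62,3.57,0,0,0,0]
    - [-0.62,3.57,0,0,0,0]
    - [-0.62,3.57,0,0,0,0]
  grip: 4.5

```text
clock: 49.3
tool_pos: [0.5919, 0.326, 0.1369]
orientation: [-179.9, -0.1, 174.9]
force: [0.5, -0.3, 1.0]
opening: 0.0454
gripper_force: 0.0
```

play_rows:
  plan:
    - [-0.1,1.4,1,0,0,5.6]
    - [0,0,1,0,0,5.6]
    - [0,0,1,0,0,0]
    - [0,0,0,0,0,0]
    - [0,0,0,0,0,0]

```text
clock: 49.72
tool_pos: [0.5938, 0.3373, 0.107]
orientation: [-179.9, -0.1, 163.9]
force: [-0.1, -0.6, 1.1]
opening: 0.0451
gripper_force: 0.0
```

```bash
python3 g.py 593,340,28,-196.2,1; python3 - <<'E'
from h import *
s,h=side(); show(s,h,(1.3,)); print([(np.round(d["position"],3),round(d["score"],2)) for n in ("stencil_130_grip",) for d in spot_point("side",n)])
E
```

```text
at [593.8 337.3 107. ] [-1.799e+02 -1.000e-01  1.639e+02]
593,340,28,-196.2,1 shift/row [0.15 0.24 7.9 ] turn total 0.1  (do turns after)
1.3 [(592, 338, 134, 85, -16.3), (482, -10, 117, 79, -9.2), (775, -34, 146, 53, -73.5)]
[(array([0.558, 0.523, 0.034]), 0.9), (array([0.328, 0.506, 0.036]), 0.89), (array([0.592, 0.341, 0.036]), 0.61)]
```

play_rows:
  plan:
    - [0.1,0.2,1.5,0,0,0]
    - [0,0,2,0,0,0]
    - [0,0,2,0,0,0]
    - [0,0,1.6,0,0,0]
    - [0,0,0.7,0,0,0]
    - [0,0,0,0,0,0]
    - [0,0,0,0,0,0]

```text
clock: 50.4
tool_pos: [0.5945, 0.3405, 0.0311]
orientation: [180.0, 0.0, 163.8]
force: [1.5, -0.3, 0.1]
opening: 0.0449
gripper_force: 0.0
```

play_rows:
  plan:
    - [0,0,0,0,0,0]
    - [0,0,0,0,0,0]
    - [0,0,0,0,0,0]
    - [0,0,0,0,0,0]
    - [0,0,0,0,0,0]
    - [0,0,0,0,0,0]
    - [0,0,0,0,0,0]
    - [0,0,0,0,0,0]
    - [0,0,0,0,0,0]
  grip: 0.5

```text
clock: 51.15
tool_pos: [0.5941, 0.3407, 0.0306]
orientation: [180.0, 0.0, 163.7]
force: [-2.2, 0.5, 3.9]
opening: 0.0136
gripper_force: 30.0
```

play_rows:
  plan:
    - [0,0,-0.5,0,0,0]
    - [0,0,-1,0,0,0]
    - [0,0,-2,0,0,0]
    - [0,0,-2,0,0,0]
    - [0,0,-2,0,0,0]
    - [0,0,-1,0,0,0]
    - [0,0,0,0,0,0]
    - [0,0,0,0,0,0]

```text
clock: 51.82
tool_pos: [0.5939, 0.3407, 0.1155]
orientation: [179.9, 0.0, 163.7]
force: [-0.4, -0.5, -2.1]
opening: 0.0135
gripper_force: 30.0
```

```bash
python3 g.py 450,10,115,-196.2,11 425.2,-220.1,115,-185.1,8
```

```text
at [593.9 340.7 115.5] [179.9   0.  163.7]
450,10,115,-196.2,11 shift/row [ 0.41 -3.25  0.  ] turn total -0.07  (do turns after)
425.2,-220.1,115,-185.1,8 shift/row [-0.5  -2.85 -0.  ] turn total -11.1  (do turns after)
```

play_rows:
  plan:
    - [0.2,-1.6,0,0,0,0]
    - [0.41,-3.25,0,0,0,0]
    - [0.41,-3.25,0,0,0,0]
    - [0.41,-3.25,0,0,0,0]
    - [0.41,-3.25,0,0,0,0]
    - [0.41,-3.25,0,0,0,0]
    - [0.41,-3.25,0,0,0,0]
    - [0.41,-3.25,0,0,0,0]
    - [0.41,-3.25,0,0,0,0]
    - [0.41,-3.25,0,0,0,0]
    - [0.41,-3.25,0,0,0,0]
    - [-0.3,-3,0,0,0,0]
    - [-0.5,-2.85,0,0,0,0]
    - [-0.5,-2.85,0,0,0,0]
    - [-0.5,-2.85,0,0,0,0]
    - [-0.5,-2.85,0,0,0,0]
    - [-0.5,-2.85,0,0,0,0]
    - [-0.5,-2.85,0,0,0,0]
    - [-0.3,-1.6,0,0,0,0]

```text
clock: 53.4
tool_pos: [0.4293, -0.1952, 0.1139]
orientation: [-180.0, -0.2, 163.7]
force: [-0.4, -0.5, -1.7]
opening: 0.0133
gripper_force: 30.0
```

play_rows:
  plan:
    - [0,0,0,0,0,-3.7]
    - [0,0,0,0,0,-3.7]
    - [0,0,0,0,0,-3.7]
    - [0,0,0,0,0,0]
    - [0,0,0,0,0,0]

```text
clock: 53.82
tool_pos: [0.4302, -0.1931, 0.1143]
orientation: [180.0, -0.1, 174.7]
force: [-0.0, 0.1, -0.9]
opening: 0.0133
gripper_force: 30.0
```

```bash
python3 g.py 425.2,-220.1,38,-185.1,1
```

```text
at [ 430.2 -193.1  114.3] [ 1.800e+02 -1.000e-01  1.747e+02]
425.2,-220.1,38,-185.1,1 shift/row [ 0.25 -2.73  7.63] turn total -0.2  (do turns after)
```

play_rows:
  plan:
    - [0.15,-1.4,0,0,0,0]
    - [0.1,-1.33,0,0,0,0]
    - [0,0,1.2,0,0,0]
    - [0,0,2,0,0,0]
    - [0,0,2,0,0,0]
    - [0,0,1.2,0,0,0]
    - [0,0,0.7,0,0,0]
    - [0,0,0.5,0,0,0]
    - [0,0,0,0,0,0]
    - [0,0,0,0,0,0]

```text
clock: 54.65
tool_pos: [0.4263, -0.2201, 0.0395]
orientation: [-180.0, 0.0, 174.8]
force: [0.1, 0.3, -0.3]
opening: 0.0132
gripper_force: 30.0
```

play_rows:
  plan:
    - [0,0,0,0,0,0]
    - [0,0,0,0,0,0]
    - [0,0,0,0,0,0]
    - [0,0,0,0,0,0]
    - [0,0,0,0,0,0]
  grip: 4

```text
clock: 55.07
tool_pos: [0.4263, -0.2201, 0.0396]
orientation: [-180.0, 0.0, 174.8]
force: [-0.8, -0.0, 0.8]
opening: 0.0382
gripper_force: 0.0
```

play_rows:
  plan:
    - [0,0,-1,0,0,0]
    - [0,0,-2,0,0,0]
    - [0,0,-3,0,0,0]
    - [0,0,-3,0,0,0]
    - [0,0,-3,0,0,0]
    - [0,0,-3,0,0,0]
    - [0,0,0,0,0,0]
    - [0,0,0,0,0,0]

```text
clock: 55.73
tool_pos: [0.4272, -0.2202, 0.1912]
orientation: [180.0, 0.3, 174.8]
force: [-0.6, 0.2, -0.4]
opening: 0.04
gripper_force: 0.0
```

```bash
python3 - <<'E'
from h import *
s,h=side(); cv2.imwrite("pics/s12.png",cv2.resize(s["frame"][80:368,60:444,::-1],(800,600),interpolation=cv2.INTER_CUBIC))
print([(n,np.round(d["position"],3),round(d["score"],2)) for n in ("stencil_110_grip","stencil_90_grip","stencil_130_grip","clip_knob","bowl","jar","brush") for d in spot_point("side",n)[:4]])
E
```

```text
[('stencil_110_grip', array([ 0.58 , -0.234,  0.035]), 0.63), ('stencil_90_grip', array([ 0.494, -0.339,  0.039]), 0.58), ('stencil_130_grip', array([0.33 , 0.508, 0.037]), 0.92), ('stencil_130_grip', array([0.558, 0.528, 0.035]), 0.87), ('stencil_130_grip', array([ 0.423, -0.218,  0.04 ]), 0.72), ('clip_knob', array([ 0.579, -0.233,  0.002]), 0.54), ('clip_knob', array([0.594, 0.036, 0.061]), 0.46), ('bowl', array([ 0.748, -0.038,  0.005]), 0.69), ('jar', array([ 0.736,  0.068, -0.001]), 0.59)]
```

View pics/s12.png

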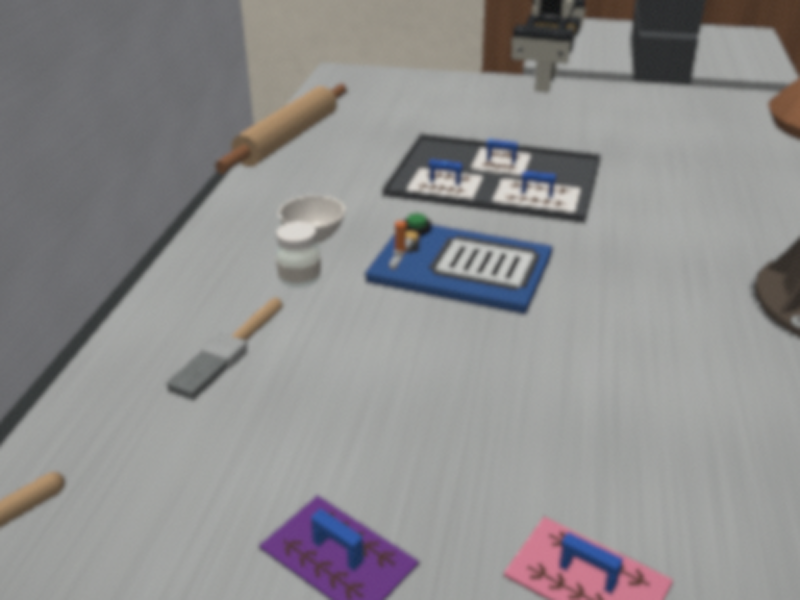

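All three stencils lie flat and apart in the pan, at about (445,180), (502,160) and (537,190) px. The bed is empty, the clip is clear and the bystanders are where they were.

```bash
python3 -c "
from plant import *
print(close_job())"
```

```text
the job is handed in; nothing more can be done
None
```

The job is handed in: the 110 mm stencil was clipped, air-blown and unclipped, and it now lies flat and apart in the pan with the 90 mm and 130 mm ones; the 110 mm slipped from the grip once and was re-gripped.

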